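# Gauge the depth of a dry-block heater's thermometer well

### The arm

A 7-joint arm with a two-finger parallel gripper is mounted at the origin on a cart in front of the work surface, level with it; the furniture and walls round the work are solid. World frame = base frame: x ahead of the robot, y to its left, z up, the work surface at z = 0. Lengths are in m, angles in rad, forces in N, time in s.
With the tool pointing down it reaches from about 0.4 to 0.9 m from the base axis. Payload 5.5 kg.
Tool frame: the origin (TCP) lies at the very end of the fingers, on their centre line; the grasp point (between the pads) lies 19 mm behind it (r.grip_point_offset is the distance from the TCP to the grasp point, in m); y points along the fingers, z is the direction in which the jaws open and shut, and the axes are right-handed (so a half turn about y gives the same grasp; the last joint's range is limited). The gripper opens to 85 mm and grips with 20 to 120 N. Pads are 22 mm wide; open, the fingers measure 114 mm over their backs; the gripper's body (76 mm by 85 mm) begins 54 mm behind the grasp point. The pads swing forward as they close: fully open they stand 13 mm farther back than shut.
Start: joints at [1.542, 0.501, -0.427, 1.55, 0.221, 1.138, -0.21], TCP at [0.187, -0.623, 0.231] pointing down, gripper open.
Joint ranges: [-2.88, 2.88], [-0.31, 2.03], [-1.54, 1.56], [0.2, 2.42], [-1.41, 4.55], [0.19, 2.02], [-2.57, 2.57]. Speed limits (rad/s): [2.57, 2.57, 3.14, 3.14, 3.14, 3.14, 3.14].

### API

Orientations are given as a unit quaternion [x, y, z, w].
In Python, from bench import r, eyes gives the robot as it stands.
- The arm moves only by the tool step_arm, never from a script. Its argument "increments" is a list of rows, each an object of numbers: "hand": the closure, from -1 (fully open) to 1 (shut), so that 0 is half open; "tx", "ty", "tz": the shift along the tool's x, y, z in mm; "wx", "wy", "wz": the turn, a rotation vector about the tool's x, y, z in rad. In form: [{"hand": .., "tx": .., "ty": .., "tz": .., "wx": .., "wy": .., "wz": ..}, ...]. A call has 1 to 5 rows; each row is the pose to reach, as a shift and turn from the pose measured when the call began, along the tool's axes at that moment; what a row does not reach only later rows make up. A row lasts 1/10 s, in which the tool goes at most 50 mm and 8.59 degrees, less where a joint would pass 70% of its speed; a pose out of reach is approached as far as the arm can. A call with a gripper value outside its range is refused whole. The fingers move at their own pace and stop on an object; "squeeze" is the grip in N (left out, the last holds). Time passes only in rows, so rows that repeat a pose let the fingers close. It gives the time, the measured TCP pose, the force and the opening at its end, in the units of the state.
- r.read_state(): the state, without advancing time (a new reading comes with each control period).
- eyes.capture(name): name is "scene" or "side" or "wrist"; returns a dict with "img" (480x640x3 uint8, blue, green, red), "range_z" (480x640 float32, m along the optical axis (not along the pixel's ray), 0 where there is no reading), "K" (3x3 intrinsics, pixels), "rvec" (rotation vector, rad) and "tvec" (3), from world to camera coordinates, as OpenCV has them; the wrist camera has in their place "tool_from_camera" (4x4, takes a point from camera to tool coordinates, whose origin is the TCP and whose axes are the tool frame's). Camera axes: x right, y down, z forward; pixel columns grow to the right and rows downward; lengths in m; the calibration is good to about 2 mm. A picture is of the moment at which its call begins: read the wrist's pose just before it.
- r.job_done(): hands the job in, once; it reports no verdict.
The state is a dict: "clock": time; "joints": joint angles; "joint_vel": joint speeds; "joint_torque": joint torques, N m; "position": TCP position; "tool_rot": TCP orientation; "contact_force": force on the tool from outside, world axes, zero at the start; "wrist_torque": the same for the moment, N m; "opening": finger opening in m.
Only numpy, scipy, OpenCV 4.12 (cv2) and the standard library are available. Lean on these libraries where they do the work, as an engineer would, in place of code of your own. Each camera call takes 0.05 s, during which the arm holds its last target.

### The job

Measure the thermometer well in the dry-block heater: draw the steel plug out of the well and hang it by its flange in the notch of the bracket on the heater's side. Then take the depth gauge from its stand, lower its rod into the well and keep hold of it until it stands on the bottom; then slide the bridge down the rod until it lies flat on the block and hold it down for about a second. Let go and leave the gauge standing in the well to be read; press gently, and do not knock over the small bottle and the pot beside the work.

Things in the scene. Friction and masses are not known exactly. Their poses are not given: they have to be found in the camera images.
- heater: Fixed dry-block heater, white box 160 (x) x 180 (y) x 95 mm, display on its -x face; origin: centre of its underside, z up. Two aluminium blocks stand out of its top, each 48 (x) x 118 (y) mm, flat tops at z = 110 mm: front one (centre x = -26) with one well, rear one (x = 26) with four tube wells, capped tubes fixed in the end ones (y = -45, 45; caps 17 wide, tops z = 147 mm).
- well_mouth (a point): Centre of the thermometer well's mouth, in the middle of the front block's flat top; axes as the heater. The well is a blind round bore 14 mm wide, nominally 80 mm deep, flat bottom; plugged at the start.
- notch_seat (a point): Parking place of the plug's axis in the U notch, on the upper face of the steel bracket on the heater's right (-y) side, 84 mm above the worktop; axes as the heater. Plate 5 mm thick, 44 mm wide (x), 51 mm out from the heater's side, this point 32 mm out. Slot 15 mm wide, closed 8 mm inward (+y) of this point, open outward (-y), edge 19 mm away; free space beneath.
- plug: Loose steel well plug, about 90 g. Origin: lower end of its shank, z up its axis. Shank 12 mm wide, 60 mm long (lowest 3 mm 8 mm wide); flange 26 mm wide from z = 60 to 65 mm; round knob 18 mm wide from z = 65 to 89 mm. At the start it sits in the well, flange on the block; parked, it hangs in the notch, flange on the bracket.
- gauge_stand: Fixed gauge stand: aluminium block 46 x 46 mm, 70 mm high, on a foot plate 86 (x) x 76 (y) x 8 mm. Origin: centre of its underside. The gauge stands upright in its bore, 11.5 mm wide, floor at z = 8 mm.
- gauge: Loose depth gauge, about 200 g with its bridge. Origin: lower tip of its rod, z up the rod. Rod 10 mm wide with ring marks every 10 mm (lowest 3 mm 7 mm wide); round head 18 mm wide from z = 118 to 144 mm, to hold it by. At the start it stands upright in the stand.
- bridge: The gauge's stop: steel bar 76 (its y) x 18 (x) x 14 mm high sliding on the rod that passes through its middle; turns with the rod; 9 mm spring plunger on its +x side. Origin: middle of its underside, z up. Friction of about 3 N keeps it where it is put. Underside 64 to 104 mm above the rod's tip, at the start 89 to 98 mm: 9 to 18 mm above the block when the rod bottoms.
- amber_pot: Loose amber pot with white lid, 40 mm wide, 75 mm high, a bystander; origin at the centre of its underside.
- redcap_bottle: Loose small white bottle with red cap, 48 mm wide, 104 mm high, a bystander; origin at the centre of its underside.

How it is judged:
By the outcome, as a careful person would: the job done as asked, in the order asked, and still so for the second after the job is handed in, with the robot touching nothing.
It also fails if it takes over 67 s, if anything falls off the work surface, if the arm or the gripper's body presses on something with over 40 N, if the wrist force passes 120 N, or if a joint passes its speed limit or range.

## Working session

There is one attempt and no reset: what is moved stays moved. The work goes in short steps, Python scripts to look and compute and a tool call to move; the robot and the scene stay as the last step left them, time stands still between calls to the robot, and variables do not carry over. Pictures are saved under pics/ and viewed, and the job is handed in when it is done.

Besides the shell and the picture viewer there is one more tool, called as name(argument=value, ...), one argument or row to a line, values as JSON. step_arm: Moves the arm, as the interface text tells. Its arguments: {"type":"object","properties":{"increments":{"type":"array","items":{"type":"object","properties":{"hand":{"type":"number"},"tx":{"type":"number"},"ty":{"type":"number"},"tz":{"type":"number"},"wx":{"type":"number"},"wy":{"type":"number"},"wz":{"type":"number"}}}},"squeeze":{"type":"number"}},"required":["increments"]}

```bash
ls -la; mkdir -p pics
python3 - <<'E'
from bench import r, eyes
import cv2, numpy as np
s=r.read_state(); print(s); print(r.grip_point_offset)
for n in ("scene","side","wrist"):
    c=eyes.capture(n); cv2.imwrite(f"pics/{n}0.png",c["img"]); np.savez(f"pics/{n}0.npz",**c)
    print(n,c["K"].tolist(),{k:np.round(c[k],4).tolist() for k in c if k in("rvec","tvec","tool_from_camera")})
E
```

```text
total 12
drwxr-xr-x  3 agent agent 4096 Dec  7 08:10 .
drwxr-xr-x 23 root  root  4096 Dec  7 08:10 ..
drwxr-xr-x  2 agent agent 4096 Dec  7 08:10 pics
{'clock': 0.0, 'joints': array([ 1.54218534,  0.50184032, -0.42679122,  1.55147306,  0.22081352,
        1.1383081 , -0.21029368]), 'joint_vel': array([ 0.00018114,  0.00029172, -0.00105785, -0.00067647,  0.00074716,
       -0.00012805,  0.00145479]), 'joint_torque': array([ 2.70693754e-04, -5.69524491e+01, -5.81665456e+00, -2.80937183e+01,
        1.06783805e-02,  1.19690609e-02, -9.03068873e-07]), 'position': array([ 0.18674601, -0.62185687,  0.23025449]), 'tool_rot': array([-0.10291447,  0.70028027, -0.69889877,  0.10274562]), 'contact_force': array([ 0.90103577, -0.47981049,  0.20286581]), 'wrist_torque': array([-0.01003798, -0.00660506, -0.02145469]), 'opening': 0.08536413743935985}
0.0187
scene [[604.8042438199286, 0.0, 318.34650824292424], [0.0, 604.8042438199286, 242.36622381668266], [0.0, 0.0, 1.0]] {'rvec': [0.6814, -2.7397, 0.9781], 'tvec': [0.4679, 0.2556, 1.1918]}
side [[444.84371880545314, 0.0, 313.95468692939363], [0.0, 444.84371880545314, 240.84068801078007], [0.0, 0.0, 1.0]] {'rvec': [0.0166, 2.8423, -1.2672], 'tvec': [0.4892, 0.06, 1.1726]}
wrist [[348.97799226942556, 0.0, 314.26757262256115], [0.0, 348.97799226942556, 242.53315087544019], [0.0, 0.0, 1.0]] {'tool_from_camera': [[-0.0003, 0.9487, 0.3163, -0.081], [0.0005, -0.3163, 0.9487, -0.1425], [1.0, 0.0004, -0.0004, -0.0002], [0.0, 0.0, 0.0, 1.0]]}
```

View pics/scene0.png

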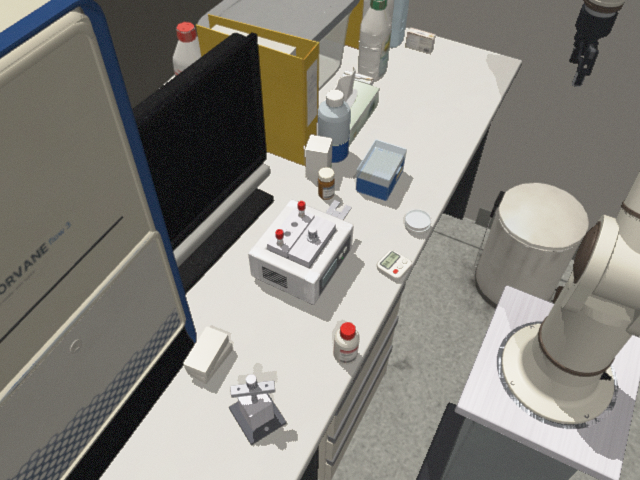

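View pics/side0.png

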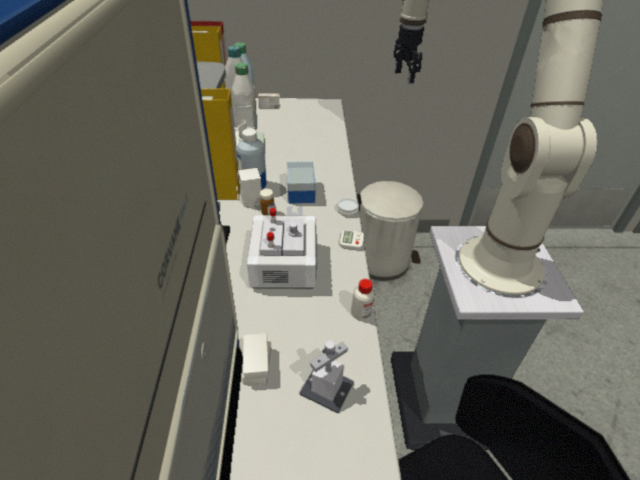

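View pics/wrist0.png

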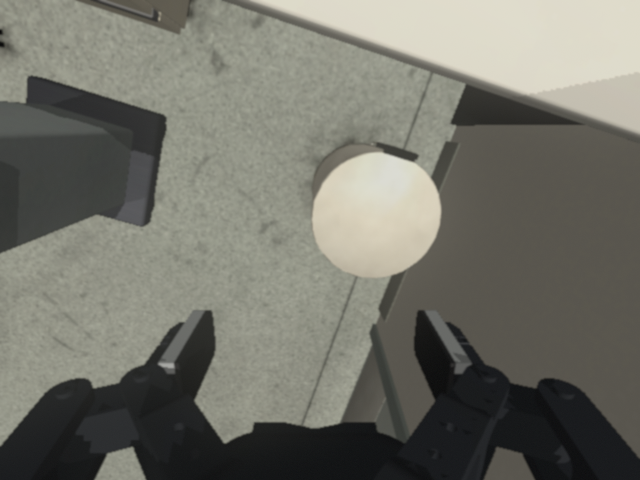

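Scene: heater near (300,250), plug knob (313,234), bracket (340,212), stand and gauge (255,405), bottle (346,342), pot (326,183). Side view shows the same: heater (284,250), gauge (328,370). I'll enlarge the work areas.

Run:
```python
import cv2
a=cv2.imread("pics/scene0.png");b=cv2.imread("pics/side0.png")
def crop(im,x,y,w,h,f,n):
    cv2.imwrite(n,cv2.resize(im[y:y+h,x:x+w],None,fx=f,fy=f,interpolation=cv2.INTER_CUBIC))
crop(a,240,160,130,150,4,"pics/sA.png")
crop(a,215,360,90,90,6,"pics/sB.png")
crop(b,240,170,100,130,4.5,"pics/sC.png")
crop(b,290,330,80,85,6,"pics/sD.png")
```

```text
(no output)
```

View pics/sA.png

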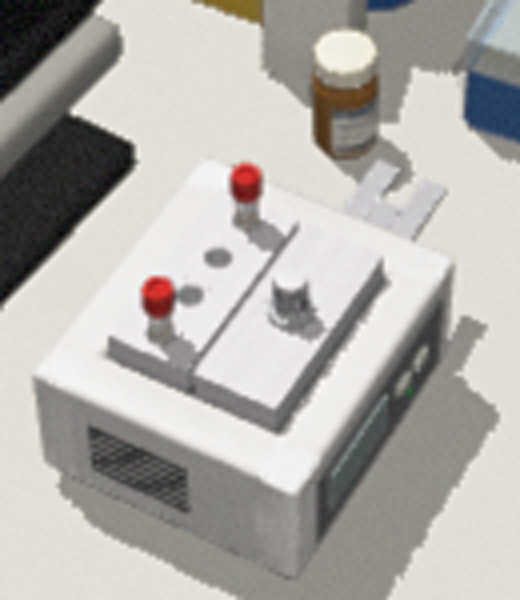

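View pics/sB.png

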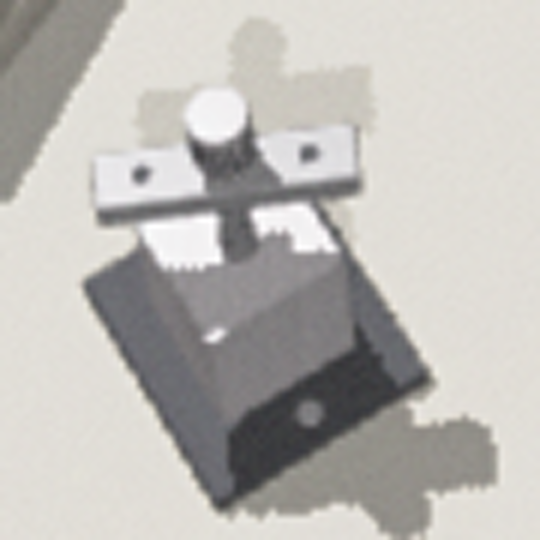

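View pics/sC.png

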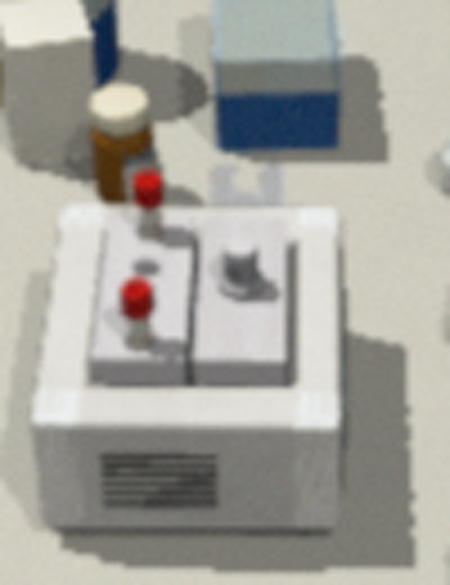

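View pics/sD.png

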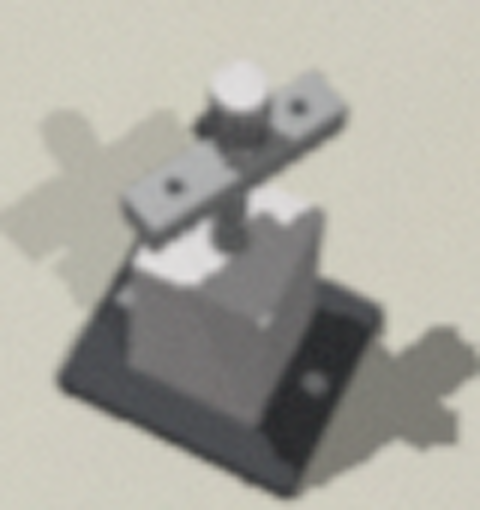

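```bash
cat > h.py <<'E'
import numpy as np, cv2
from scipy.spatial.transform import Rotation as R
def ray(c,px):
    Rm=cv2.Rodrigues(c["rvec"])[0]; o=-Rm.T@c["tvec"]
    u=cv2.undistortPoints(np.array([[px]],float),c["K"],None)[0,0]
    d=Rm.T@np.array([u[0],u[1],1.]); return o,d/np.linalg.norm(d)
def plane(c,px,z):
    o,d=ray(c,px); return o+d*(z-o[2])/d[2]
def tri(rays):
    A=np.zeros((3,3));b=np.zeros(3)
    for o,d in rays:
        P=np.eye(3)-np.outer(d,d);A+=P;b+=P@o
    x=np.linalg.solve(A,b)
    return x,[np.linalg.norm((np.eye(3)-np.outer(d,d))@(x-o)) for o,d in rays]
def cropx(p,f,x,y): return ((p[0]+.5)/f-.5+x,(p[1]+.5)/f-.5+y)
E
python3 - <<'E'
from h import *
s=np.load("pics/scene0.npz");d=np.load("pics/side0.npz")
A=lambda p:cropx(p,4,240,160);B=lambda p:cropx(p,6,215,360);C=lambda p:cropx(p,4.5,240,170);D=lambda p:cropx(p,6,290,330)
def t(n,a,b):
    x,e=tri([ray(s,a),ray(d,b)]);print(n,np.round(x,4),np.round(e,4))
t("cap1",A((246,170)),C((147,178)));t("cap2",A((157,285)),C((137,288)))
t("ghead top",B((218,115)),D((241,85)))
for a,b in (((298,228),(200,225)),((382,262),(290,240)),((280,412),(287,362)),((195,378),(195,360))): t("blk",A(a),C(b)); print(plane(s,A(a),.11),plane(d,C(b),.11))
for p in ((207,165),(452,262),(298,492),(38,378)): print("box",plane(s,A(p),.095))
for p in ((150,180),(45,0)): pass
for p in ((94,158),(355,125),(362,182),(100,210)): print("bridge top",plane(s,B(p),.112))
t("bridge hole1",B((142,174)),D((175,186)));t("bridge hole2",B((310,152)),D((299,106)))
for p in ((85,285),(222,508),(433,380)): print("foot",plane(s,B(p),.008))
for p in ((65,383),(290,492),(380,315)): print("footside",plane(d,D(p),.008))
# bottle, pot
print("bottle cap", plane(s,(348,331),.104), plane(d,(365,287),.104)); print("pot lid",plane(s,(326.5,174),.075),plane(d,(267,194),.075))
E
```

```text
cap1 [ 0.5949 -0.0457  0.1437] [0.0012 0.0012]
cap2 [0.5957 0.0462 0.1444] [0.0015 0.0015]
ghead top [0.4726 0.3521 0.1486] [0.0007 0.0007]
blk [ 0.5671 -0.0522  0.1055] [0.0014 0.0014]
[ 0.56648026 -0.05012954  0.11      ] [ 0.56597548 -0.04500709  0.11      ]
blk [ 0.5183 -0.0586  0.093 ] [0.0046 0.0046]
[ 0.51586674 -0.04989396  0.11      ] [ 0.51592722 -0.03220308  0.11      ]
blk [0.5181 0.06   0.1043] [0.0003 0.0003]
[0.51621813 0.06361133 0.11      ] [0.51798919 0.06645811 0.11      ]
blk [0.5654 0.0638 0.1087] [0.0002 0.0002]
[0.56474669 0.0648673  0.11      ] [0.56545032 0.06506415 0.11      ]
box [ 0.63942064 -0.07937151  0.095     ]
box [ 0.488044  -0.0794851  0.095    ]
box [0.48998674 0.09349321 0.095     ]
box [0.64253739 0.09313576 0.095     ]
bridge top [0.50962097 0.36563459 0.112     ]
bridge top [0.44843611 0.32137709 0.112     ]
bridge top [0.43762736 0.33580672 0.112     ]
bridge top [0.49932371 0.37834574 0.112     ]
bridge hole1 [0.492  0.3664 0.1179] [0.001 0.001]
bridge hole2 [0.4528 0.3385 0.1187] [0.0012 0.0012]
foot [0.52583595 0.36574328 0.008     ]
foot [0.45089828 0.40584968 0.008     ]
foot [0.41476622 0.34159237 0.008     ]
footside [0.52438852 0.37025141 0.008     ]
footside [0.45278172 0.40847128 0.008     ]
footside [0.41864377 0.34647987 0.008     ]
bottle cap [0.37948475 0.16678949 0.104     ] [0.3854706  0.17632429 0.104     ]
pot lid [ 0.61852091 -0.21037619  0.075     ] [ 0.61912718 -0.20155597  0.075     ]
```

```bash
cat >> h.py <<'E'
def down(yaw):
    """tool y down, tool z (jaw) along world angle yaw"""
    z=np.array([np.cos(yaw),np.sin(yaw),0]);y=np.array([0,0,-1.]);x=np.cross(y,z)
    return R.from_matrix(np.c_[x,y,z])
def plan(p,yawdeg,st=None):
    from bench import r
    st=st or r.read_state(); R0=R.from_quat(st["tool_rot"])
    d=R0.inv().apply(np.array(p)-st["position"])*1000
    w=(R0.inv()*down(np.radians(yawdeg))).as_rotvec()
    print("tx,ty,tz mm",np.round(d,1),"w",np.round(w,3),"| pos",np.round(st["position"],4),"F",np.round(st["contact_force"],1),"open %.4f t %.2f"%(st["opening"],st["clock"]),"q",np.round(st["joints"],2))
def status():
    from bench import r
    st=r.read_state();M=R.from_quat(st["tool_rot"]).as_matrix()
    print("pos",np.round(st["position"],4),"jawyaw %.2f"%np.degrees(np.arctan2(M[1,2],M[0,2])),"ydir",np.round(M[:,1],4),"F",np.round(st["contact_force"],1),"T",np.round(st["wrist_torque"],2),"open %.4f t %.2f"%(st["opening"],st["clock"]),"q",np.round(st["joints"],2))
E
python3 -c "
from h import *
status(); print(R.from_quat([-0.10291447,  0.70028027, -0.69889877,  0.10274562]).as_matrix().round(3))
plan((0.45,-0.3,0.38),-90)
plan((0.45,-0.3,0.38),0)
plan((0.45,-0.3,0.38),180)"
```

```text
pos [ 0.1868 -0.622   0.2305] jawyaw -73.28 ydir [-4.0e-04  1.5e-03 -1.0e+00] F [ 0.2  0.2 -0.2] T [-0.01 -0.02  0.03] open 0.0852 t 0.15 q [ 1.54  0.5  -0.43  1.55  0.22  1.14 -0.21]
[[-0.958 -0.001  0.288]
 [-0.288  0.002 -0.958]
 [-0.    -1.    -0.002]]
tx,ty,tz mm [-344.7 -149.1 -232.9] w [0.002 0.292 0.   ] | pos [ 0.1868 -0.622   0.2305] F [ 0.2  0.2 -0.2] open 0.0852 t 0.15 q [ 1.54  0.5  -0.43  1.55  0.22  1.14 -0.21]
tx,ty,tz mm [-344.7 -149.1 -232.9] w [ 1.000e-03 -1.279e+00 -1.000e-03] | pos [ 0.1868 -0.622   0.2305] F [ 0.2  0.2 -0.2] open 0.0852 t 0.15 q [ 1.54  0.5  -0.43  1.55  0.22  1.14 -0.21]
tx,ty,tz mm [-344.7 -149.1 -232.9] w [1.000e-03 1.863e+00 1.000e-03] | pos [ 0.1868 -0.622   0.2305] F [ 0.2  0.2 -0.2] open 0.0852 t 0.15 q [ 1.54  0.5  -0.43  1.55  0.22  1.14 -0.21]
```

step_arm(
  increments=[
    {"hand": -1,"ty": -60},
    {"hand": -1,"tx": -100,"ty": -130,"tz": -60,"wy": -0.15},
    {"hand": -1,"tx": -345,"ty": -149,"tz": -233,"wy": -1.0},
    {"hand": -1,"tx": -345,"ty": -149,"tz": -233,"wy": -1.0},
    {"hand": -1,"tx": -345,"ty": -149,"tz": -233,"wy": -1.0},
  ],
)

```text
schema error: expected keys hand, tx, ty, tz, wx, wy, wz
```

```bash
python3 -c "
from h import *
status();plan((0.50,-0.09,0.32),0)"
```

```text
pos [ 0.1868 -0.622   0.2305] jawyaw -73.28 ydir [-4.0e-04  1.5e-03 -1.0e+00] F [ 0.2  0.2 -0.2] T [-0.01 -0.02  0.03] open 0.0852 t 0.15 q [ 1.54  0.5  -0.43  1.55  0.22  1.14 -0.21]
tx,ty,tz mm [-453.   -88.9 -419.5] w [ 1.000e-03 -1.279e+00 -1.000e-03] | pos [ 0.1868 -0.622   0.2305] F [ 0.2  0.2 -0.2] open 0.0852 t 0.15 q [ 1.54  0.5  -0.43  1.55  0.22  1.14 -0.21]
```

All keys are needed.

step_arm(
  increments=[
    {"hand": -1,"tx": 0,"ty": -60,"tz": 0,"wx": 0,"wy": 0,"wz": 0},
    {"hand": -1,"tx": -40,"ty": -90,"tz": -20,"wx": 0,"wy": -0.15,"wz": 0},
    {"hand": -1,"tx": -345,"ty": -149,"tz": -233,"wx": 0,"wy": -1.0,"wz": 0},
    {"hand": -1,"tx": -345,"ty": -149,"tz": -233,"wx": 0,"wy": -1.0,"wz": 0},
    {"hand": -1,"tx": -345,"ty": -149,"tz": -233,"wx": 0,"wy": -1.0,"wz": 0},
  ],
)

```text
clock: 0.65
position: [0.3071, -0.4791, 0.3402]
tool_rot: [-0.307, 0.638, -0.637, 0.307]
contact_force: [0.5, -0.9, 0.6]
opening: 0.0854
```

```bash
python3 -c "
from h import *
status();plan((0.50,-0.09,0.32),0)"
```

```text
pos [ 0.3071 -0.4791  0.3402] jawyaw -38.57 ydir [-5.0e-04  1.2e-03 -1.0e+00] F [ 0.5 -0.9  0.6] T [-0.07 -0.02 -0.03] open 0.0854 t 0.65 q [ 1.47  0.29 -0.64  1.61  0.18  1.29  0.13]
tx,ty,tz mm [-424.5   20.6  -91.7] w [ 0.001 -0.673 -0.001] | pos [ 0.3071 -0.4791  0.3402] F [ 0.5 -0.9  0.6] open 0.0854 t 0.65 q [ 1.47  0.29 -0.64  1.61  0.18  1.29  0.13]
```

step_arm(
  increments=[
    {"hand": -1,"tx": -424,"ty": 0,"tz": -92,"wx": 0,"wy": -0.67,"wz": 0},
    {"hand": -1,"tx": -424,"ty": 0,"tz": -92,"wx": 0,"wy": -0.67,"wz": 0},
    {"hand": -1,"tx": -424,"ty": 0,"tz": -92,"wx": 0,"wy": -0.67,"wz": 0},
    {"hand": -1,"tx": -424,"ty": 10,"tz": -92,"wx": 0,"wy": -0.67,"wz": 0},
    {"hand": -1,"tx": -424,"ty": 20,"tz": -92,"wx": 0,"wy": -0.67,"wz": 0},
  ],
)

```text
clock: 1.15
position: [0.4176, -0.255, 0.3348]
tool_rot: [0.5, -0.5, 0.499, -0.5]
contact_force: [1.2, -1.4, 0.1]
opening: 0.0856
```

```bash
python3 -c "
from h import *
status();plan((0.50,-0.09,0.32),0)"
```

```text
pos [ 0.4176 -0.255   0.3348] jawyaw 0.10 ydir [-2.e-04  2.e-04 -1.e+00] F [ 1.2 -1.4  0.1] T [-0.04 -0.12  0.02] open 0.0856 t 1.15 q [ 1.3   0.16 -0.89  1.8   0.13  1.25  0.38]
tx,ty,tz mm [-164.8   14.9   82.7] w [ 0.     0.002 -0.   ] | pos [ 0.4176 -0.255   0.3348] F [ 1.2 -1.4  0.1] open 0.0856 t 1.15 q [ 1.3   0.16 -0.89  1.8   0.13  1.25  0.38]
```

step_arm(
  increments=[
    {"hand": -1,"tx": -165,"ty": 15,"tz": 83,"wx": 0,"wy": 0,"wz": 0},
    {"hand": -1,"tx": -165,"ty": 15,"tz": 83,"wx": 0,"wy": 0,"wz": 0},
    {"hand": -1,"tx": -165,"ty": 15,"tz": 83,"wx": 0,"wy": 0,"wz": 0},
    {"hand": -1,"tx": -165,"ty": 15,"tz": 83,"wx": 0,"wy": 0,"wz": 0},
    {"hand": -1,"tx": -165,"ty": 15,"tz": 83,"wx": 0,"wy": 0,"wz": 0},
  ],
)

```text
clock: 1.65
position: [0.5016, -0.0829, 0.32]
tool_rot: [-0.502, 0.497, -0.496, 0.504]
contact_force: [-0.6, 0.3, 0.6]
opening: 0.0851
```

```bash
cat >> h.py <<'E'
def wcap(name):
    from bench import r,eyes
    st=r.read_state(); c=eyes.capture("wrist")
    T=np.eye(4);T[:3,:3]=R.from_quat(st["tool_rot"]).as_matrix();T[:3,3]=st["position"]
    W=np.linalg.inv(T@c["tool_from_camera"])
    out=dict(img=c["img"],range_z=c["range_z"],K=c["K"],rvec=cv2.Rodrigues(W[:3,:3])[0],tvec=W[:3,3])
    np.savez(f"pics/{name}.npz",**out);cv2.imwrite(f"pics/{name}.png",c["img"]);status();return out
E
python3 -c "
from h import *
wcap('w1');plan((0.57,-0.09,0.32),0)"
```

```text
pos [ 0.5008 -0.0863  0.3197] jawyaw 0.49 ydir [-3.0e-04  1.4e-03 -1.0e+00] F [-0.6 -0.5 -0.2] T [-0.04 -0.01 -0.06] open 0.0853 t 1.70 q [ 0.97  0.25 -0.99  1.78  0.22  1.23 -0.07]
tx,ty,tz mm [ 4.3 -0.3 69.2] w [ 0.     0.009 -0.001] | pos [ 0.5008 -0.0863  0.3197] F [-0.6 -0.5 -0.2] open 0.0853 t 1.70 q [ 0.97  0.25 -0.99  1.78  0.22  1.23 -0.07]
```

View pics/w1.png

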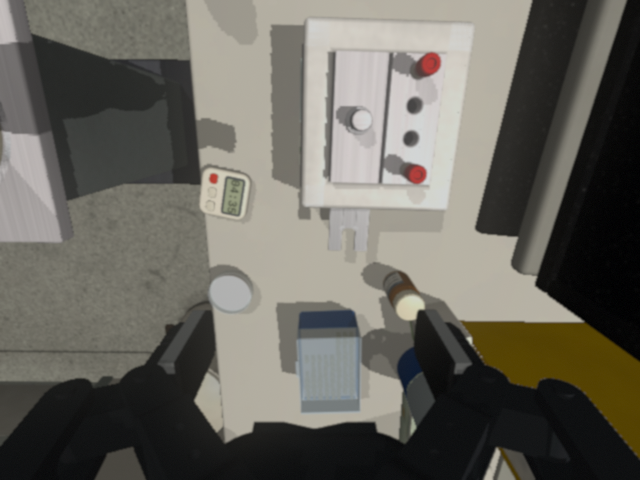

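Wrist view: plug knob at (361,119), front block (332–388, 50–185), bracket with notch at (348,235), and pot (405,297). Next is a second, settled view, nearer.

step_arm(
  increments=[
    {"hand": -1,"tx": -6,"ty": 50,"tz": 50,"wx": 0,"wy": 0.009,"wz": 0},
    {"hand": -1,"tx": -6,"ty": 50,"tz": 50,"wx": 0,"wy": 0.009,"wz": 0},
    {"hand": -1,"tx": -6,"ty": 50,"tz": 50,"wx": 0,"wy": 0.009,"wz": 0},
    {"hand": -1,"tx": -6,"ty": 50,"tz": 50,"wx": 0,"wy": 0.009,"wz": 0},
  ],
)

```text
clock: 2.1
position: [0.55, -0.0807, 0.2693]
tool_rot: [-0.5, 0.501, -0.499, 0.5]
contact_force: [-0.0, -0.3, -0.3]
opening: 0.0854
```

```bash
python3 -c "
from h import *
c=wcap('w2');
im=c['img'][20:350,180:480];cv2.imwrite('pics/w2c.png',cv2.resize(im,None,fx=1.8,fy=1.8,interpolation=cv2.INTER_CUBIC))
c=np.load('pics/w1.npz');im=c['img'][10:270,260:500];cv2.imwrite('pics/w1c.png',cv2.resize(im,None,fx=2.3,fy=2.3,interpolation=cv2.INTER_CUBIC))
"
```

```text
pos [ 0.5502 -0.0807  0.2701] jawyaw -0.09 ydir [-6.0e-04  1.1e-03 -1.0e+00] F [-0.2 -0.5  0. ] T [ 0.01  0.01 -0.  ] open 0.0858 t 2.15 q [ 0.83  0.41 -0.94  1.73  0.35  1.18 -0.2 ]
```

View pics/w2c.png

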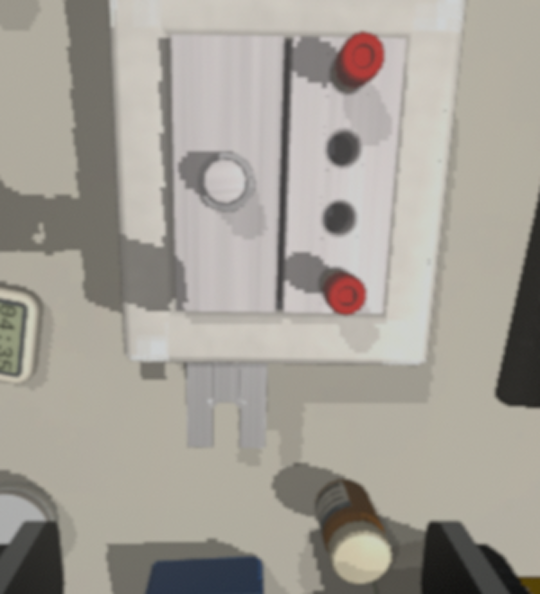

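View pics/w1c.png

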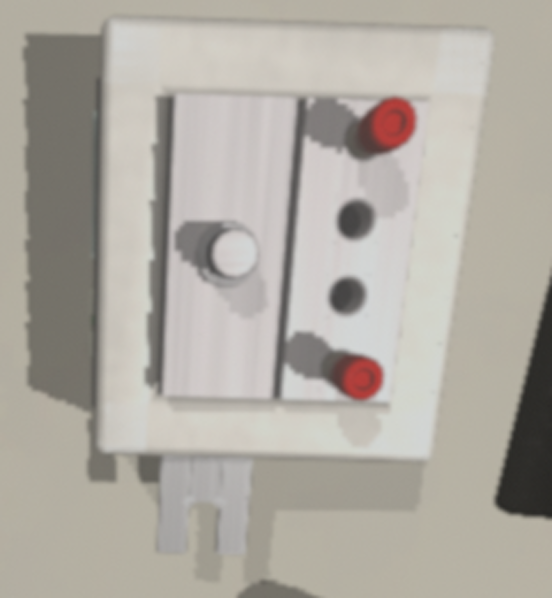

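Run:
```python
from h import *
a=np.load("pics/w1.npz");b=np.load("pics/w2.npz")
A=lambda p:cropx(p,2.3,260,10);B=lambda p:cropx(p,1.8,180,20)
def t(n,p,q):
    x,e=tri([ray(a,A(p)),ray(b,B(q))]);print(n,np.round(x,4),np.round(e,4))
t("knob",(233,253),(225,181)); print(plane(b,B((225,181)),.139),plane(a,A((233,253)),.139)); print("flange",plane(b,B((228,183)),.115))
for p,q in (((175,95),(171,36)),((300,98),(288,37)),((276,397),(278,312)),((163,395),(175,313))):
    t("blk",p,q);print(plane(b,B(q),.11).round(4),plane(a,A(p),.11).round(4))
for p,q in (((158,552),(188,447)),((246,552),(266,447)),((188,552),(213,447)),((219,552),(239,447)),((203,502),(226,402))):
    t("brk",p,q);print(plane(b,B(q),.084).round(4))
for p,q in (((395,121),(365,55)),((363,377),(346,296))): t("cap",p,q);print(plane(b,B(q),.147).round(4))
```

```text
knob [0.5422 0.0052 0.1319] [0.0001 0.0001]
[0.54239705 0.00520614 0.139     ] [0.54129541 0.0050096  0.139     ]
flange [0.54307547 0.00477007 0.115     ]
blk [0.5191 0.0639 0.1094] [0.0001 0.0001]
[0.5192 0.0639 0.11  ] [0.5191 0.0637 0.11  ]
blk [0.5692 0.0644 0.1046] [0.0001 0.0001]
[0.5689 0.0634 0.11  ] [0.5682 0.0633 0.11  ]
blk [ 0.5664 -0.0533  0.1137] [0.0002 0.0002]
[ 0.5667 -0.0541  0.11  ] [ 0.5671 -0.0536  0.11  ]
blk [ 0.5174 -0.053   0.116 ] [0.0005 0.0005]
[ 0.5168 -0.0546  0.11  ] [ 0.5176 -0.0533  0.11  ]
brk [ 0.5185 -0.1358  0.0827] [0.0001 0.0001]
[ 0.5187 -0.1354  0.084 ]
brk [ 0.5625 -0.1348  0.0847] [0.0003 0.0003]
[ 0.5627 -0.1354  0.084 ]
brk [ 0.533  -0.1335  0.0887] [0. 0.]
[ 0.5328 -0.1354  0.084 ]
brk [ 0.5476 -0.1312  0.0945] [0.0001 0.0001]
[ 0.5474 -0.1354  0.084 ]
brk [ 0.5403 -0.1102  0.0798] [0.0001 0.0001]
[ 0.5404 -0.1087  0.084 ]
cap [0.5961 0.0502 0.1441] [0.0001 0.0001]
[0.5956 0.0497 0.147 ]
cap [ 0.5926 -0.04    0.1498] [0.0003 0.0003]
[ 0.5931 -0.0407  0.147 ]
```

Measurements agree with the text: block top ≈ 110 mm, bracket ≈ 84 mm, caps ≈ 147 mm. The well is at (0.5425, 0.005), the notch seat at (0.540, −0.117), and the heater yaw ≈ −1.2°.

```bash
python3 -c "
from h import *
plan((0.5424,0.005,0.17),-1.1);plan((0.5424,0.005,0.119),-1.1)"
```

```text
tx,ty,tz mm [-85.6 100.2  -7.9] w [ 0.001  0.018 -0.001] | pos [ 0.5502 -0.0807  0.2701] F [-0.2 -0.5  0. ] open 0.0858 t 2.15 q [ 0.83  0.41 -0.94  1.73  0.35  1.18 -0.2 ]
tx,ty,tz mm [-85.5 151.2  -7.8] w [ 0.001  0.018 -0.001] | pos [ 0.5502 -0.0807  0.2701] F [-0.2 -0.5  0. ] open 0.0858 t 2.15 q [ 0.83  0.41 -0.94  1.73  0.35  1.18 -0.2 ]
```

step_arm(
  increments=[
    {"hand": -0.3,"tx": -45,"ty": 20,"tz": -4,"wx": 0,"wy": 0.01,"wz": 0},
    {"hand": -0.3,"tx": -85.6,"ty": 50,"tz": -7.9,"wx": 0,"wy": 0.018,"wz": 0},
    {"hand": -0.3,"tx": -85.6,"ty": 85,"tz": -7.9,"wx": 0,"wy": 0.018,"wz": 0},
    {"hand": -0.3,"tx": -85.6,"ty": 100,"tz": -7.9,"wx": 0,"wy": 0.018,"wz": 0},
    {"hand": -0.3,"tx": -85.6,"ty": 100,"tz": -7.9,"wx": 0.001,"wy": 0.018,"wz": 0},
  ],
)

```text
clock: 2.65
position: [0.541, 0.0031, 0.1692]
tool_rot: [-0.495, 0.506, -0.505, 0.494]
contact_force: [-0.4, 0.1, 0.7]
opening: 0.0554
```

```bash
python3 -c "
from h import *
wcap('w3');plan((0.5424,0.005,0.119),-1.1)"
```

```text
pos [0.5423 0.0032 0.1706] jawyaw -1.24 ydir [-1.e-04  1.e-04 -1.e+00] F [-0.8 -0.9 -0.5] T [-0.01  0.   -0.03] open 0.0555 t 2.70 q [ 0.64  0.5  -0.89  1.87  0.46  0.99 -0.47]
tx,ty,tz mm [-1.7 51.6  0.1] w [ 0.    -0.002 -0.   ] | pos [0.5423 0.0032 0.1706] F [-0.8 -0.9 -0.5] open 0.0555 t 2.70 q [ 0.64  0.5  -0.89  1.87  0.46  0.99 -0.47]
```

View pics/w3.png

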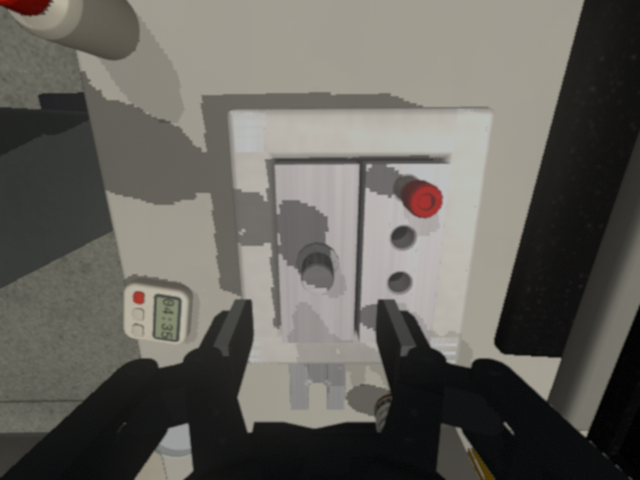

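```bash
python3 -c "
from h import *
c=np.load('pics/w3.npz');im=c['img'][220:310,270:370];cv2.imwrite('pics/w3c.png',cv2.resize(im,None,fx=6,fy=6,interpolation=cv2.INTER_CUBIC))
print(plane(c,(317,268),.139))"
```

```text
[0.54216769 0.01262309 0.139     ]
```

View pics/w3c.png

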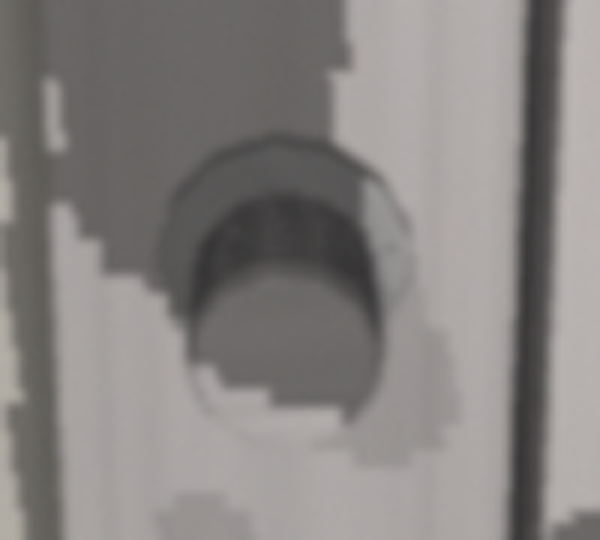

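```bash
python3 -c "
from h import *
c=np.load('pics/w3.npz')
print(plane(c,cropx((286,352),6,270,220),.139), 'flange',plane(c,cropx((287,255),6,270,220),.115))
b=np.load('pics/w2.npz');print(tri([ray(c,cropx((286,352),6,270,220)),ray(b,cropx((225,181),1.8,180,20))]))"
```

```text
[0.54219263 0.0066408  0.139     ] flange [0.54243326 0.00648536 0.115     ]
(array([0.5422494 , 0.00525518, 0.13592121]), [np.float64(6.385136209200248e-05), np.float64(6.385136209228446e-05)])
```

Knob in this view: top centre at px (317.6, 278.6) → (0.5422, 0.006), height 0.136–0.139. Descending and gripping.

step_arm(
  increments=[
    {"hand": -0.3,"tx": -2.5,"ty": 25,"tz": 0.1,"wx": 0,"wy": 0,"wz": 0},
    {"hand": -0.3,"tx": -2.5,"ty": 45,"tz": 0.1,"wx": 0,"wy": 0,"wz": 0},
    {"hand": -0.3,"tx": -2.5,"ty": 51.5,"tz": 0.1,"wx": 0,"wy": 0,"wz": 0},
    {"hand": -0.3,"tx": -2.5,"ty": 51.5,"tz": 0.1,"wx": 0,"wy": 0,"wz": 0},
  ],
)

```text
clock: 3.1
position: [0.5429, 0.0047, 0.1198]
tool_rot: [0.494, -0.506, 0.506, -0.494]
contact_force: [0.3, -0.6, 0.4]
opening: 0.0558
```

step_arm(
  increments=[
    {"hand": 1,"tx": 0,"ty": 0,"tz": 0,"wx": 0,"wy": 0,"wz": 0},
    {"hand": 1,"tx": 0,"ty": 0,"tz": 0,"wx": 0,"wy": 0,"wz": 0},
    {"hand": 1,"tx": 0,"ty": 0,"tz": 0,"wx": 0,"wy": 0,"wz": 0},
    {"hand": 1,"tx": 0,"ty": 0,"tz": 0,"wx": 0,"wy": 0,"wz": 0},
    {"hand": 1,"tx": 0,"ty": 0,"tz": 0,"wx": 0,"wy": 0,"wz": 0},
  ],
  squeeze=40,
)

```text
clock: 3.6
position: [0.5438, 0.0045, 0.1211]
tool_rot: [0.494, -0.505, 0.507, -0.494]
contact_force: [-1.3, -0.3, 5.5]
opening: 0.0165
```

```bash
python3 -c "
from h import *
status();plan((0.5424,0.006,0.195),-1.1)"
```

```text
pos [0.5438 0.0045 0.1211] jawyaw -1.36 ydir [ 0.002 -0.001 -1.   ] F [-1.3 -0.3  5.5] T [-0.19  0.33 -0.02] open 0.0165 t 3.60 q [ 0.59  0.56 -0.84  1.9   0.53  0.91 -0.53]
tx,ty,tz mm [ -1.4 -73.9  -1.3] w [-0.002 -0.005  0.001] | pos [0.5438 0.0045 0.1211] F [-1.3 -0.3  5.5] open 0.0165 t 3.60 q [ 0.59  0.56 -0.84  1.9   0.53  0.91 -0.53]
```

step_arm(
  increments=[
    {"hand": 1,"tx": 0,"ty": -6,"tz": 0,"wx": 0,"wy": 0,"wz": 0},
    {"hand": 1,"tx": 0,"ty": -14,"tz": 0,"wx": 0,"wy": 0,"wz": 0},
    {"hand": 1,"tx": 0,"ty": -24,"tz": 0,"wx": 0,"wy": 0,"wz": 0},
    {"hand": 1,"tx": 0,"ty": -34,"tz": 0,"wx": -0.001,"wy": 0,"wz": 0},
  ],
)

```text
clock: 4.0
position: [0.5438, 0.0046, 0.1562]
tool_rot: [0.494, -0.505, 0.506, -0.494]
contact_force: [0.1, 0.2, -0.7]
opening: 0.016
```

```bash
python3 -c "
from h import *
wcap('w4');plan((0.5424,0.006,0.195),-1.1)"
```

```text
pos [0.5443 0.0047 0.1576] jawyaw -1.35 ydir [ 0.0024 -0.0014 -1.    ] F [-3.2 -0.6  2.5] T [-0.04  0.86 -0.01] open 0.0162 t 4.05 q [ 0.62  0.51 -0.87  1.88  0.48  0.97 -0.49]
tx,ty,tz mm [ -1.2 -37.4  -1.9] w [-0.002 -0.004  0.001] | pos [0.5443 0.0047 0.1576] F [-3.2 -0.6  2.5] open 0.0162 t 4.05 q [ 0.62  0.51 -0.87  1.88  0.48  0.97 -0.49]
```

View pics/w4.png

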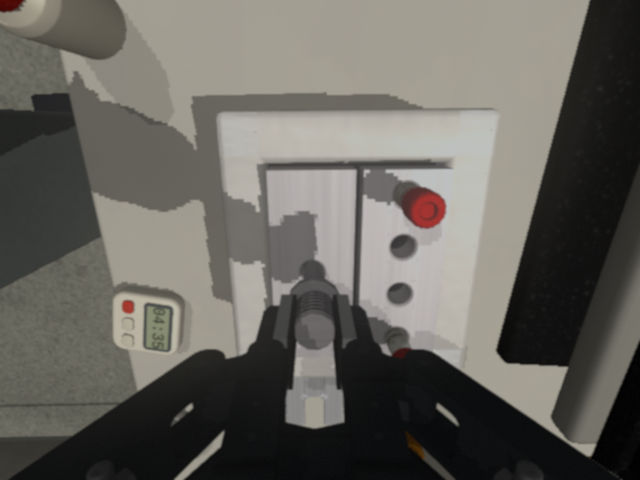

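step_arm(
  increments=[
    {"hand": 1,"tx": 0,"ty": -8,"tz": -1,"wx": -0.001,"wy": 0,"wz": 0},
    {"hand": 1,"tx": 0,"ty": -18,"tz": -1,"wx": -0.002,"wy": 0,"wz": 0.001},
    {"hand": 1,"tx": 0,"ty": -30,"tz": -1,"wx": -0.002,"wy": 0,"wz": 0.001},
    {"hand": 1,"tx": 0,"ty": -42,"tz": -1,"wx": -0.002,"wy": 0,"wz": 0.001},
    {"hand": 1,"tx": 0,"ty": -42,"tz": -1,"wx": -0.002,"wy": 0,"wz": 0.001},
  ],
)

```text
clock: 4.55
position: [0.5446, 0.0051, 0.2018]
tool_rot: [0.493, -0.505, 0.507, -0.495]
contact_force: [0.1, 0.9, -0.4]
opening: 0.016
```

```bash
python3 -c "
from h import *
wcap('w5');plan((0.5402,-0.06,0.2),-1.1);plan((0.5402,-0.16,0.2),-1.1)
from bench import eyes
for n in ('scene','side'):
    c=eyes.capture(n);np.savez(f'pics/{n}1.npz',**c);x,y=((240,160) if n=='scene' else (230,150));cv2.imwrite(f'pics/{n}1.png',cv2.resize(c['img'][y:y+130,x:x+130],None,fx=4.5,fy=4.5,interpolation=cv2.INTER_CUBIC))"
```

```text
pos [0.5441 0.0048 0.2007] jawyaw -1.37 ydir [ 2.7e-03 -6.0e-04 -1.0e+00] F [-0.5 -0.9 -1.3] T [ 0.03  0.03 -0.01] open 0.0164 t 4.60 q [ 0.66  0.46 -0.91  1.84  0.42  1.04 -0.44]
tx,ty,tz mm [64.9  0.8 -2.3] w [-0.003 -0.005  0.001] | pos [0.5441 0.0048 0.2007] F [-0.5 -0.9 -1.3] open 0.0164 t 4.60 q [ 0.66  0.46 -0.91  1.84  0.42  1.04 -0.44]
tx,ty,tz mm [1.649e+02 8.000e-01 1.000e-01] w [-0.003 -0.005  0.001] | pos [0.5441 0.0048 0.2007] F [-0.5 -0.9 -1.3] open 0.0164 t 4.60 q [ 0.66  0.46 -0.91  1.84  0.42  1.04 -0.44]
```

View pics/w5.png

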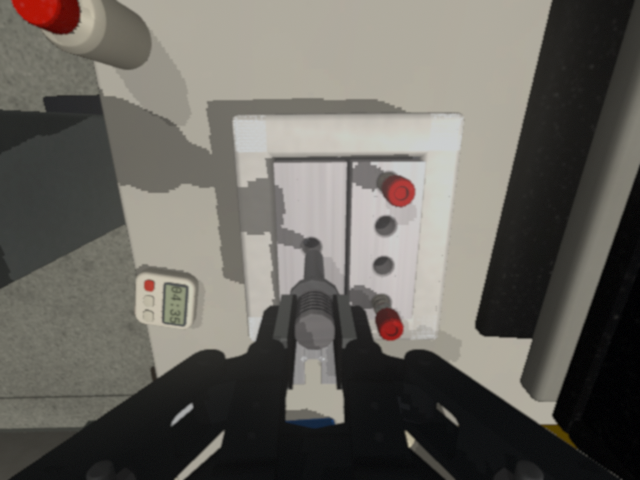

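View pics/scene1.png

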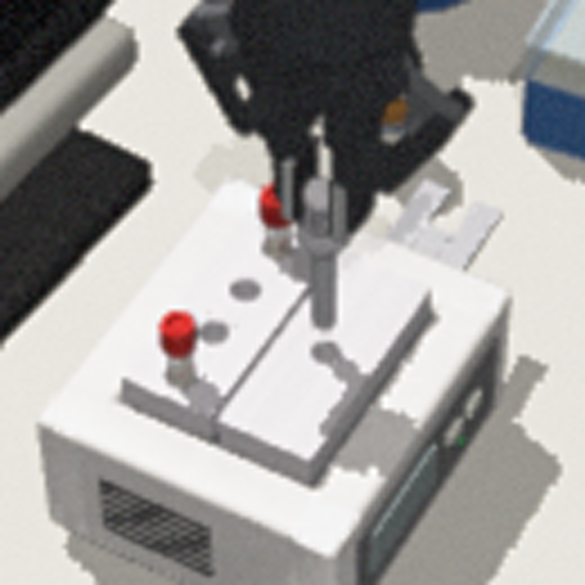

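View pics/side1.png

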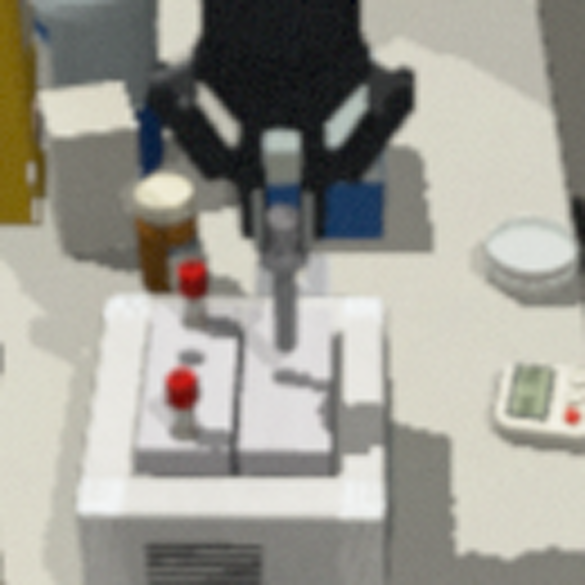

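Plug drawn out and hanging straight: scene tip (322,327) and well mouth (325,352) in the crop; side tip (286,347) and well (286,376).

Run:
```python
from h import *
s=np.load("pics/scene1.npz");d=np.load("pics/side1.npz");w=np.load("pics/w5.npz")
A=lambda p:cropx(p,4.5,240,160);B=lambda p:cropx(p,4.5,230,150)
for n,p,q in (("tip",(322,327),(286,347)),("well",(325,352),(284,376)),("flange top c",(320,240),(285,258)),("brk outer L",(435,182),(262,258)),):
    x,e=tri([ray(s,A(p)),ray(d,B(q))]);print(n,x.round(4),np.round(e,4))
print("well scene/side/w5 on .11",plane(s,A((325,352)),.11),plane(d,B((284,376)),.11))
for p in ((433,181),(500,210),(415,225),(450,205),(478,225),(463,200)): print(plane(s,A(p),.084).round(4))
cv2.imwrite('pics/w5c.png',cv2.resize(w['img'][220:420,240:400],None,fx=3.5,fy=3,interpolation=cv2.INTER_CUBIC))
```

```text
tip [0.5424 0.0079 0.1317] [0.0002 0.0002]
well [0.5439 0.0022 0.1065] [0.0004 0.0004]
flange top c [0.5425 0.0095 0.1924] [0.0003 0.0003]
brk outer L [ 0.56   -0.1465  0.073 ] [0.0011 0.0011]
well scene/side/w5 on .11 [0.5429258  0.00428889 0.11      ] [0.54356653 0.00671696 0.11      ]
[ 0.5579 -0.1384  0.084 ]
[ 0.5196 -0.1365  0.084 ]
[ 0.5523 -0.1076  0.084 ]
[ 0.5431 -0.1278  0.084 ]
[ 0.5248 -0.1223  0.084 ]
[ 0.5388 -0.1339  0.084 ]
```

View pics/w5c.png

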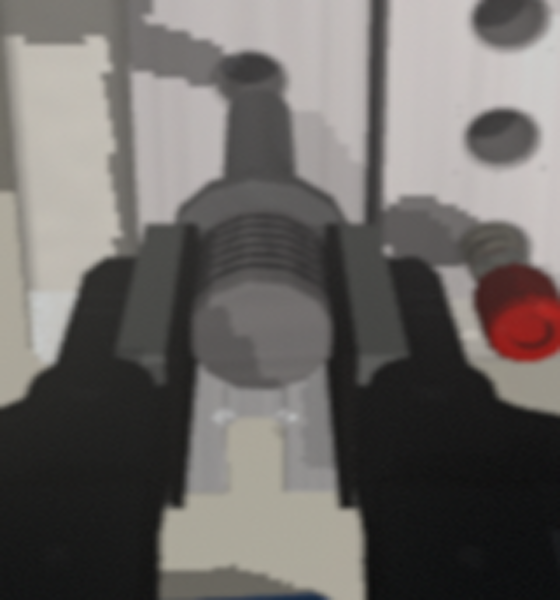

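Run:
```python
from h import *
w=np.load("pics/w5.npz")
f=lambda p:(240+(p[0]+.5)/3.5-.5,220+(p[1]+.5)/3-.5)
print("knob",plane(w,f((262,327)),.2186));print("flange",plane(w,f((261,245)),.1946));print("tip",plane(w,f((255,90)),.13));print("well",plane(w,f((251,72)),.11))
print("slot edge L,R",plane(w,f((229,490)),.084),plane(w,f((284,490)),.084),"closed",plane(w,f((256,418)),.084))
```

```text
knob [0.54425003 0.00712645 0.2186    ]
flange [0.54423246 0.00697906 0.1946    ]
tip [0.5434714  0.01022008 0.13      ]
well [0.5425901  0.00761805 0.11      ]
slot edge L,R [ 0.53308866 -0.13448296  0.084     ] [ 0.54735331 -0.1348714   0.084     ] closed [ 0.54073054 -0.10882423  0.084     ]
```

```bash
python3 -c "
from h import *
plan((0.5406,-0.1205,0.19),-1.1)"
```

```text
tx,ty,tz mm [125.1   9.5   0.5] w [-0.    -0.005  0.001] | pos [0.5431 0.0046 0.1994] F [ 0.3  0.5 -0.8] open 0.0164 t 4.70 q [ 0.66  0.46 -0.91  1.84  0.42  1.04 -0.44]
```

step_arm(
  increments=[
    {"hand": 1,"tx": 40,"ty": 0,"tz": 0,"wx": 0,"wy": -0.003,"wz": 0.001},
    {"hand": 1,"tx": 80,"ty": 0,"tz": 0,"wx": 0,"wy": -0.003,"wz": 0.001},
    {"hand": 1,"tx": 115,"ty": 0,"tz": 0,"wx": 0,"wy": -0.003,"wz": 0.001},
    {"hand": 1,"tx": 125,"ty": 5,"tz": 0,"wx": 0,"wy": -0.003,"wz": 0.001},
    {"hand": 1,"tx": 125,"ty": 8,"tz": 0,"wx": 0,"wy": -0.003,"wz": 0.001},
  ],
)

```text
clock: 5.2
position: [0.5393, -0.1228, 0.1903]
tool_rot: [-0.494, 0.507, -0.506, 0.493]
contact_force: [-0.3, 0.6, -0.6]
opening: 0.0163
```

step_arm(
  increments=[
    {"hand": 1,"tx": 0,"ty": 10,"tz": 0,"wx": 0,"wy": 0,"wz": 0},
    {"hand": 1,"tx": 0,"ty": 20,"tz": 0,"wx": 0,"wy": 0,"wz": 0},
    {"hand": 1,"tx": 0,"ty": 26,"tz": 0,"wx": 0,"wy": 0,"wz": 0},
    {"hand": 1,"tx": 0,"ty": 26,"tz": 0,"wx": 0,"wy": 0,"wz": 0},
  ],
)

```text
clock: 5.6
position: [0.5384, -0.1213, 0.1629]
tool_rot: [-0.495, 0.507, -0.504, 0.494]
contact_force: [0.0, -0.7, -0.8]
opening: 0.0163
```

```bash
python3 -c "
from h import *
w=wcap('w6');
cv2.imwrite('pics/w6c.png',cv2.resize(w['img'][200:420,220:420],None,fx=3.5,fy=2.7,interpolation=cv2.INTER_CUBIC))
from bench import eyes
st=[]
for n in ('scene','side'):
    c=eyes.capture(n);np.savez(f'pics/{n}2.npz',**c);x,y=((290,140) if n=='scene' else (230,130));cv2.imwrite(f'pics/{n}2.png',cv2.resize(c['img'][y:y+100,x:x+100],None,fx=6,fy=6,interpolation=cv2.INTER_CUBIC)); status()
plan((0.5406,-0.1205,0.19),-1.1)"
```

```text
pos [ 0.5389 -0.1216  0.1636] jawyaw -1.34 ydir [-0.0026  0.0012 -1.    ] F [-1.  -0.7 -0.9] T [-0.03  0.08  0.05] open 0.0162 t 5.65 q [ 0.84  0.52 -0.86  1.85  0.46  0.99 -0.24]
pos [ 0.5393 -0.1218  0.1641] jawyaw -1.36 ydir [-1.7e-03  9.0e-04 -1.0e+00] F [-0.4  0.  -1.1] T [-0.02 -0.04  0.04] open 0.0163 t 5.70 q [ 0.84  0.52 -0.86  1.85  0.46  0.99 -0.24]
pos [ 0.5395 -0.1221  0.1645] jawyaw -1.38 ydir [-1.e-03  7.e-04 -1.e+00] F [ 0.2  0.6 -0.6] T [ 0.01  0.07 -0.02] open 0.0160 t 5.75 q [ 0.84  0.52 -0.86  1.85  0.46  0.99 -0.24]
tx,ty,tz mm [ -1.6 -25.5   1. ] w [ 0.001 -0.005 -0.001] | pos [ 0.5395 -0.1221  0.1645] F [ 0.2  0.6 -0.6] open 0.0160 t 5.75 q [ 0.84  0.52 -0.86  1.85  0.46  0.99 -0.24]
```

View pics/w6c.png

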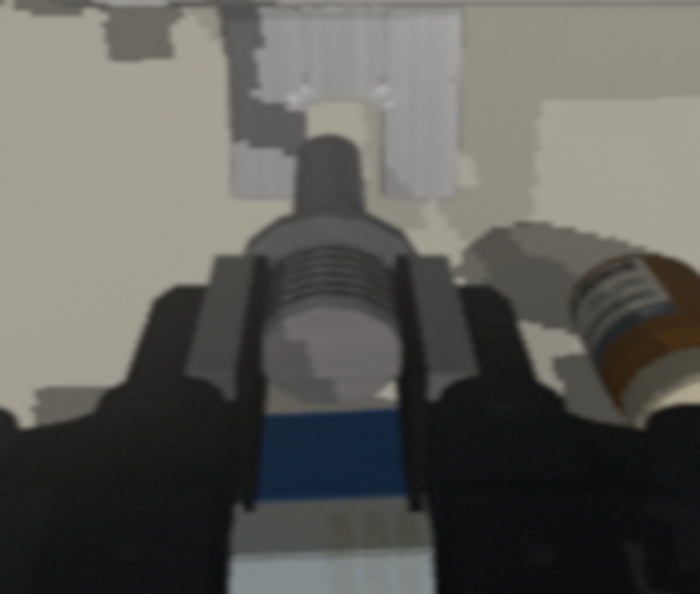

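View pics/scene2.png

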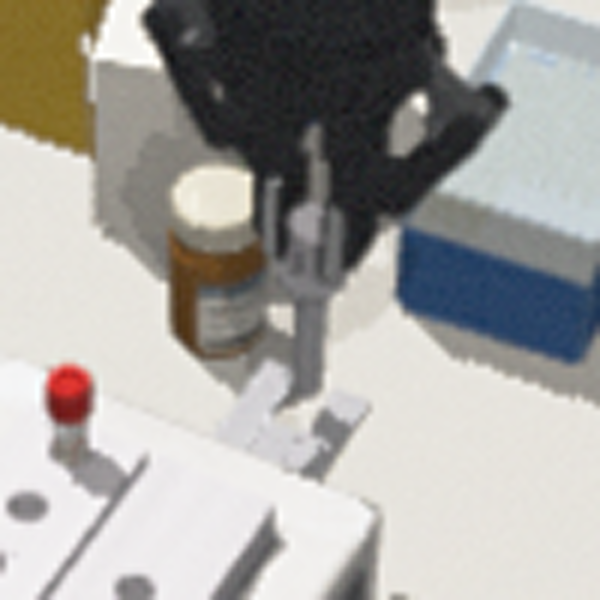

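View pics/side2.png

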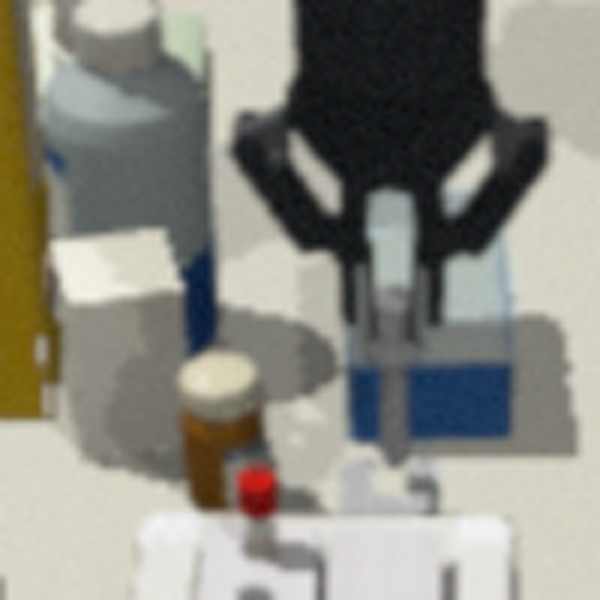

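Run:
```python
from h import *
w=np.load("pics/w6.npz");s=np.load("pics/scene2.npz");d=np.load("pics/side2.npz")
f=lambda p:(220+(p[0]+.5)/3.5-.5,200+(p[1]+.5)/2.7-.5)
print("knob",plane(w,f((333,355)),.182));print("flange",plane(w,f((331,280)),.158));print("tip",plane(w,f((330,148)),.0935))
for n,p in (("slotL",(304,140)),("slotR",(382,140)),("closed",(343,101)),("brkL",(232,197)),("brkR",(457,197)),("slotR end",(383,195))):print(n,plane(w,f(p),.084))
A=lambda p:cropx(p,6,290,140);B=lambda p:cropx(p,6,230,130)
x,e=tri([ray(s,A((310,388))),ray(d,B((397,455)))]);print("tip",x,e)
for p in ((277,362),(370,405),(293,385),(330,395)):print(plane(s,A(p),.084))
```

```text
knob [ 0.53823149 -0.11904045  0.182     ]
flange [ 0.53791115 -0.11927647  0.158     ]
tip [ 0.53752248 -0.11851744  0.0935    ]
slotL [ 0.53244048 -0.11979496  0.084     ]
slotR [ 0.54746856 -0.12011928  0.084     ]
closed [ 0.54015668 -0.10974699  0.084     ]
brkL [ 0.51781587 -0.13493258  0.084     ]
brkR [ 0.56206135 -0.13587732  0.084     ]
slotR end [ 0.5475211  -0.13501408  0.084     ]
tip [ 0.53726468 -0.12331251  0.09466325] [np.float64(0.0002893191432124314), np.float64(0.0002893191432125115)]
[ 0.55792748 -0.13810352  0.084     ]
[ 0.51751706 -0.13489912  0.084     ]
[ 0.54734874 -0.13041173  0.084     ]
[ 0.53289325 -0.13239571  0.084     ]
```

step_arm(
  increments=[
    {"hand": 1,"tx": 0,"ty": 0,"tz": 2.0,"wx": 0,"wy": 0,"wz": 0},
    {"hand": 1,"tx": 0,"ty": 2,"tz": 2.0,"wx": 0,"wy": 0,"wz": 0},
    {"hand": 1,"tx": 0,"ty": 8,"tz": 2.0,"wx": 0,"wy": 0,"wz": 0},
    {"hand": 1,"tx": 0,"ty": 14,"tz": 2.0,"wx": 0,"wy": 0,"wz": 0},
    {"hand": 1,"tx": 0,"ty": 18,"tz": 2.0,"wx": 0,"wy": 0,"wz": 0},
  ],
)

```text
clock: 6.25
position: [0.541, -0.1222, 0.1455]
tool_rot: [-0.494, 0.507, -0.505, 0.494]
contact_force: [-0.5, 0.0, -1.1]
opening: 0.0162
```

```bash
python3 -c "
from h import *
w=wcap('w7');
cv2.imwrite('pics/w7c.png',cv2.resize(w['img'][200:420,220:420],None,fx=3.5,fy=2.7,interpolation=cv2.INTER_CUBIC))
status()"
```

```text
pos [ 0.5407 -0.1222  0.1451] jawyaw -1.39 ydir [-0.0028  0.0011 -1.    ] F [-0.8 -0.6 -1.3] T [-0.02  0.02 -0.01] open 0.0163 t 6.30 q [ 0.82  0.55 -0.84  1.86  0.49  0.96 -0.26]
pos [ 0.5407 -0.1222  0.1451] jawyaw -1.39 ydir [-0.0028  0.0011 -1.    ] F [-0.8 -0.6 -1.3] T [-0.02  0.02 -0.01] open 0.0163 t 6.30 q [ 0.82  0.55 -0.84  1.86  0.49  0.96 -0.26]
```

View pics/w7c.png

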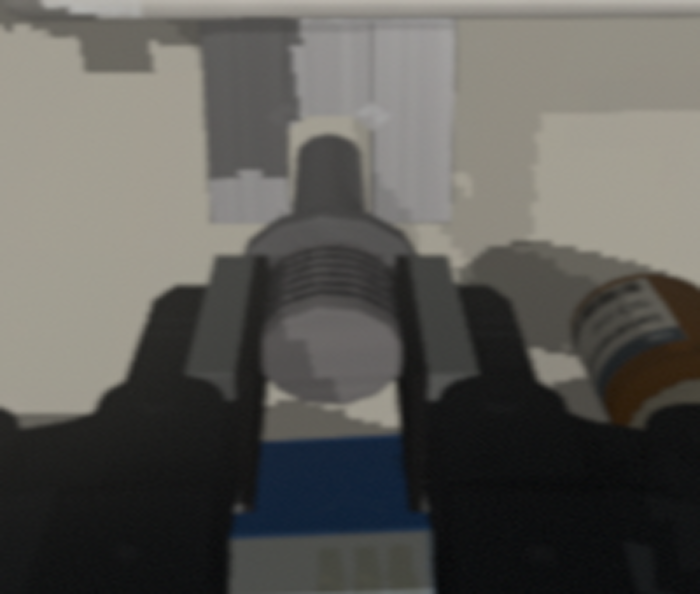

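Shank tip is inside the slot, centred (shank 297–362, slot 290–368 in the crop). Lowering on.

step_arm(
  increments=[
    {"hand": 1,"tx": 0,"ty": 10,"tz": 0,"wx": 0,"wy": 0,"wz": 0},
    {"hand": 1,"tx": 0,"ty": 20,"tz": 0,"wx": 0,"wy": 0,"wz": 0},
    {"hand": 1,"tx": 0,"ty": 30,"tz": 0,"wx": 0,"wy": 0,"wz": 0},
    {"hand": 1,"tx": 0,"ty": 40,"tz": 0,"wx": 0,"wy": 0,"wz": 0},
    {"hand": 1,"tx": 0,"ty": 44,"tz": 0,"wx": 0,"wy": 0,"wz": 0},
  ],
)

```text
clock: 6.8
position: [0.5397, -0.1219, 0.0995]
tool_rot: [-0.495, 0.508, -0.504, 0.493]
contact_force: [-0.2, -0.4, -0.8]
opening: 0.0165
```

step_arm(
  increments=[
    {"hand": 1,"tx": 0,"ty": 2,"tz": 0,"wx": 0,"wy": 0,"wz": 0},
    {"hand": 1,"tx": 0,"ty": 3,"tz": 0,"wx": 0,"wy": 0,"wz": 0},
    {"hand": 1,"tx": 0,"ty": 4,"tz": 0,"wx": 0,"wy": 0,"wz": 0},
  ],
)

```text
clock: 7.1
position: [0.5399, -0.1219, 0.0957]
tool_rot: [-0.495, 0.507, -0.505, 0.493]
contact_force: [0.0, 0.1, -0.7]
opening: 0.0165
```

```bash
python3 -c "
from h import *
w=wcap('w8');
cv2.imwrite('pics/w8c.png',cv2.resize(w['img'][200:420,220:420],None,fx=3.5,fy=2.7,interpolation=cv2.INTER_CUBIC))
status()"
```

```text
pos [ 0.5399 -0.1219  0.0956] jawyaw -1.39 ydir [-0.0043  0.0017 -1.    ] F [ 0.5 -0.  -0.4] T [-0.04 -0.02  0.01] open 0.0161 t 7.15 q [ 0.78  0.61 -0.79  1.89  0.55  0.88 -0.31]
pos [ 0.5399 -0.1219  0.0956] jawyaw -1.39 ydir [-0.0043  0.0017 -1.    ] F [ 0.5 -0.  -0.4] T [-0.04 -0.02  0.01] open 0.0161 t 7.15 q [ 0.78  0.61 -0.79  1.89  0.55  0.88 -0.31]
```

View pics/w8c.png

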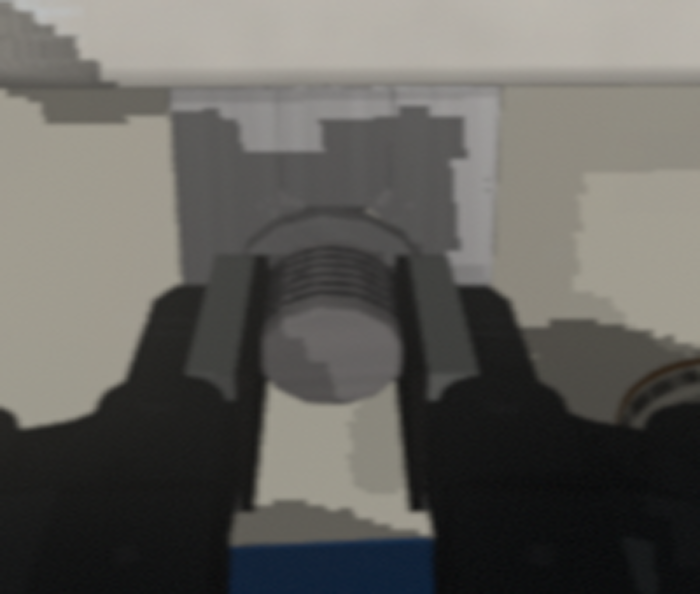

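step_arm(
  increments=[
    {"hand": 1,"tx": -1.5,"ty": 1,"tz": 0,"wx": 0,"wy": 0,"wz": 0},
    {"hand": 1,"tx": -1.5,"ty": 2,"tz": 0,"wx": 0,"wy": 0,"wz": 0},
    {"hand": 1,"tx": -1.5,"ty": 2.5,"tz": 0,"wx": 0,"wy": 0,"wz": 0},
  ],
)

```text
clock: 7.45
position: [0.5401, -0.1213, 0.095]
tool_rot: [-0.495, 0.507, -0.505, 0.492]
contact_force: [-7.1, -2.4, 18.1]
opening: 0.0162
```

Seated. Easing off and releasing.

step_arm(
  increments=[
    {"hand": 1,"tx": 0,"ty": -0.8,"tz": 0,"wx": 0,"wy": 0,"wz": 0},
    {"hand": -0.3,"tx": 0,"ty": -0.8,"tz": 0,"wx": 0,"wy": 0,"wz": 0},
    {"hand": -0.3,"tx": 0,"ty": -0.8,"tz": 0,"wx": 0,"wy": 0,"wz": 0},
    {"hand": -0.3,"tx": 0,"ty": -0.8,"tz": 0,"wx": 0,"wy": 0,"wz": 0},
    {"hand": -0.3,"tx": 0,"ty": -0.8,"tz": 0,"wx": 0,"wy": 0,"wz": 0},
  ],
)

```text
clock: 7.95
position: [0.5401, -0.1212, 0.0956]
tool_rot: [-0.495, 0.507, -0.505, 0.493]
contact_force: [-0.5, 0.4, -0.4]
opening: 0.0555
```

```bash
python3 -c "
from h import *
status()"
```

```text
pos [ 0.5401 -0.1212  0.0956] jawyaw -1.41 ydir [-4.3e-03 -7.0e-04 -1.0e+00] F [-0.5  0.4 -0.4] T [ 0.04  0.02 -0.02] open 0.0555 t 7.95 q [ 0.78  0.61 -0.79  1.89  0.56  0.88 -0.32]
```

Rise straight up, then look.

step_arm(
  increments=[
    {"hand": -0.3,"tx": 0,"ty": -20,"tz": 0,"wx": 0,"wy": 0,"wz": 0},
    {"hand": -0.3,"tx": 0,"ty": -60,"tz": 0,"wx": 0,"wy": 0,"wz": 0},
    {"hand": -0.3,"tx": 0,"ty": -110,"tz": 0,"wx": 0,"wy": 0,"wz": 0},
    {"hand": -0.3,"tx": -40,"ty": -150,"tz": 0,"wx": 0,"wy": 0,"wz": 0},
    {"hand": -0.3,"tx": -60,"ty": -150,"tz": 0,"wx": 0,"wy": 0,"wz": 0},
  ],
)

```text
clock: 8.45
position: [0.5452, -0.0593, 0.2504]
tool_rot: [0.493, -0.505, 0.507, -0.494]
contact_force: [0.3, 1.2, -0.3]
opening: 0.0552
```

```bash
python3 -c "
from h import *
w=wcap('w9');
plan((0.44,0.15,0.32),35); plan((0.4726,0.26,0.30),35)"
```

```text
pos [ 0.5443 -0.0541  0.2496] jawyaw -1.09 ydir [ 0.0026  0.0011 -1.    ] F [-0.5  4.8  0.4] T [0.32 0.01 0.03] open 0.0556 t 8.50 q [ 0.8   0.41 -0.94  1.78  0.36  1.13 -0.28]
tx,ty,tz mm [-202.1  -70.4 -107.9] w [-0.003 -0.63  -0.   ] | pos [ 0.5443 -0.0541  0.2496] F [-0.5  4.8  0.4] open 0.0556 t 8.50 q [ 0.8   0.41 -0.94  1.78  0.36  1.13 -0.28]
tx,ty,tz mm [-312.7  -50.2  -77.5] w [-0.003 -0.63  -0.   ] | pos [ 0.5443 -0.0541  0.2496] F [-0.5  4.8  0.4] open 0.0556 t 8.50 q [ 0.8   0.41 -0.94  1.78  0.36  1.13 -0.28]
```

View pics/w9.png

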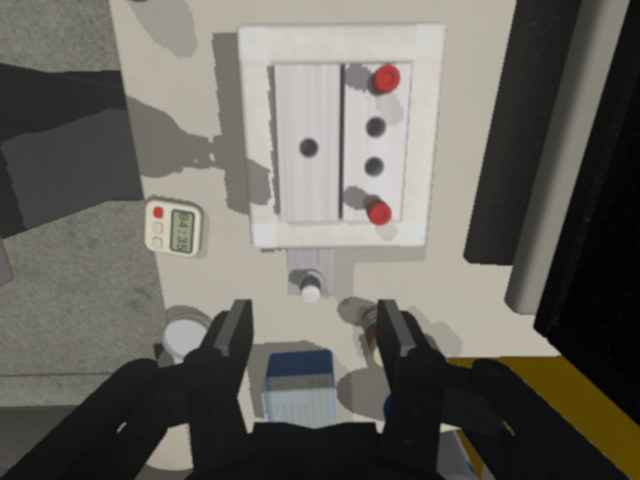

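```bash
python3 -c "
from h import *
w=np.load('pics/w9.npz');cv2.imwrite('pics/w9c.png',cv2.resize(w['img'][120:320,240:400],None,fx=3,fy=3,interpolation=cv2.INTER_CUBIC))
plan((0.46,0.27,0.32),35)"
```

```text
tx,ty,tz mm [-322.5  -70.2  -90.2] w [-0.003 -0.63  -0.   ] | pos [ 0.5443 -0.0541  0.2496] F [-0.5  4.8  0.4] open 0.0556 t 8.50 q [ 0.8   0.41 -0.94  1.78  0.36  1.13 -0.28]
```

View pics/w9c.png

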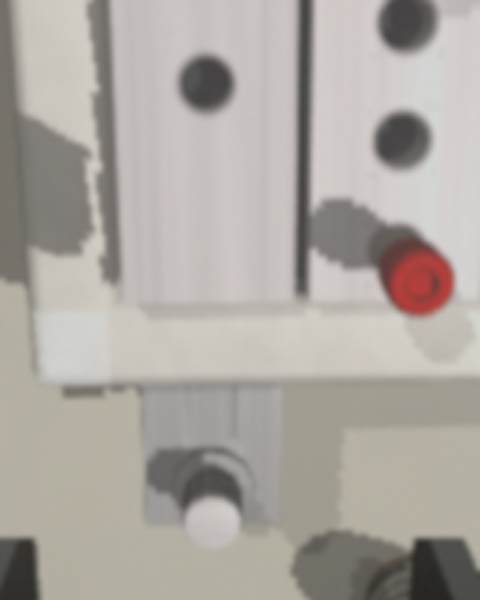

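step_arm(
  increments=[
    {"hand": -0.3,"tx": -40,"ty": -50,"tz": -20,"wx": 0,"wy": -0.12,"wz": 0},
    {"hand": -0.3,"tx": -322,"ty": -70,"tz": -90,"wx": 0,"wy": -0.63,"wz": 0},
    {"hand": -0.3,"tx": -322,"ty": -70,"tz": -90,"wx": 0,"wy": -0.63,"wz": 0},
    {"hand": -0.3,"tx": -322,"ty": -70,"tz": -90,"wx": 0,"wy": -0.63,"wz": 0},
    {"hand": -0.3,"tx": -322,"ty": -70,"tz": -90,"wx": 0,"wy": -0.63,"wz": 0},
  ],
)

```text
clock: 9.0
position: [0.4842, 0.1654, 0.3065]
tool_rot: [-0.627, 0.324, -0.326, 0.629]
contact_force: [1.3, -0.1, -0.5]
opening: 0.0555
```

```bash
python3 -c "
from h import *
status();plan((0.46,0.27,0.32),35)"
```

```text
pos [0.4842 0.1654 0.3065] jawyaw 35.25 ydir [ 2.6e-03  7.0e-04 -1.0e+00] F [ 1.3 -0.1 -0.5] T [ 0.01 -0.05 -0.08] open 0.0555 t 9.00 q [ 0.59  0.34 -1.19  1.79  0.34  1.24 -0.07]
tx,ty,tz mm [-99.4 -13.5  40.6] w [-0.002  0.004  0.001] | pos [0.4842 0.1654 0.3065] F [ 1.3 -0.1 -0.5] open 0.0555 t 9.00 q [ 0.59  0.34 -1.19  1.79  0.34  1.24 -0.07]
```

step_arm(
  increments=[
    {"hand": -0.3,"tx": -99,"ty": -13,"tz": 40,"wx": 0,"wy": 0.004,"wz": 0},
    {"hand": -0.3,"tx": -99,"ty": -13,"tz": 40,"wx": 0,"wy": 0.004,"wz": 0},
    {"hand": -0.3,"tx": -99,"ty": -13,"tz": 40,"wx": 0,"wy": 0.004,"wz": 0},
    {"hand": -0.3,"tx": -99,"ty": -13,"tz": 40,"wx": 0,"wy": 0.004,"wz": 0},
  ],
)

```text
clock: 9.4
position: [0.4582, 0.2719, 0.3196]
tool_rot: [-0.627, 0.324, -0.325, 0.629]
contact_force: [-0.3, -0.7, 0.7]
opening: 0.0553
```

```bash
python3 -c "
from h import *
w=wcap('w10');plan((0.488,0.329,0.31),35.5)"
```

```text
pos [0.4594 0.2695 0.3191] jawyaw 35.15 ydir [ 0.0022  0.     -1.    ] F [-0.1 -0.3 -0. ] T [-0.04 -0.03  0.04] open 0.0557 t 9.45 q [ 0.35  0.38 -1.17  1.72  0.37  1.28 -0.29]
tx,ty,tz mm [-32.2   9.1  57.7] w [-0.002 -0.006  0.001] | pos [0.4594 0.2695 0.3191] F [-0.1 -0.3 -0. ] open 0.0557 t 9.45 q [ 0.35  0.38 -1.17  1.72  0.37  1.28 -0.29]
```

View pics/w10.png

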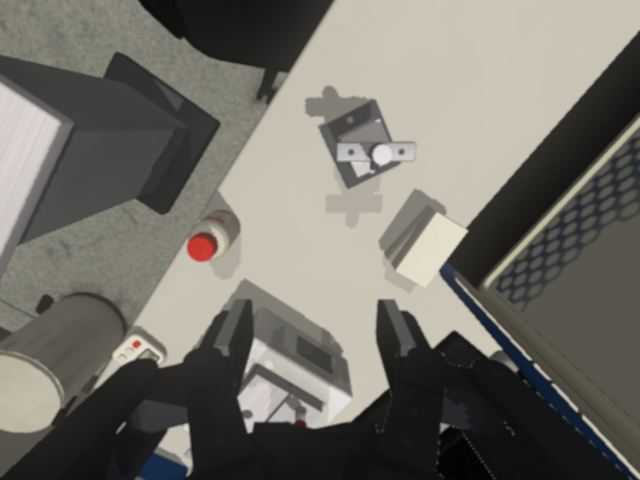

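Gauge head at (382,153), bridge horizontal in the image (336–416), plunger towards the image bottom at (381,178); stand at (358,148). The bridge therefore lies along the jaw direction (~35°).

step_arm(
  increments=[
    {"hand": -0.3,"tx": -32,"ty": 30,"tz": 40,"wx": 0,"wy": 0,"wz": 0},
    {"hand": -0.3,"tx": -32,"ty": 50,"tz": 50,"wx": 0,"wy": 0,"wz": 0},
    {"hand": -0.3,"tx": -32,"ty": 50,"tz": 50,"wx": 0,"wy": 0,"wz": 0},
    {"hand": -0.3,"tx": -32,"ty": 50,"tz": 50,"wx": 0,"wy": 0,"wz": 0},
  ],
)

```text
clock: 9.85
position: [0.4824, 0.3222, 0.2682]
tool_rot: [0.628, -0.326, 0.327, -0.627]
contact_force: [-0.1, -0.5, 0.2]
opening: 0.0559
```

```bash
python3 -c "
from h import *
w=wcap('w11');cv2.imwrite('pics/w11c.png',cv2.resize(w['img'][70:270,200:420],None,fx=3,fy=3,interpolation=cv2.INTER_CUBIC))
w=np.load('pics/w10.npz');cv2.imwrite('pics/w10c.png',cv2.resize(w['img'][90:220,300:440],None,fx=4,fy=4,interpolation=cv2.INTER_CUBIC))"
```

```text
pos [0.4826 0.3225 0.2692] jawyaw 35.01 ydir [ 1.6e-03 -9.0e-04 -1.0e+00] F [-0.9  0.1 -0.6] T [-0.01  0.01 -0.01] open 0.0554 t 9.90 q [ 0.15  0.52 -1.08  1.68  0.48  1.24 -0.42]
```

View pics/w11c.png

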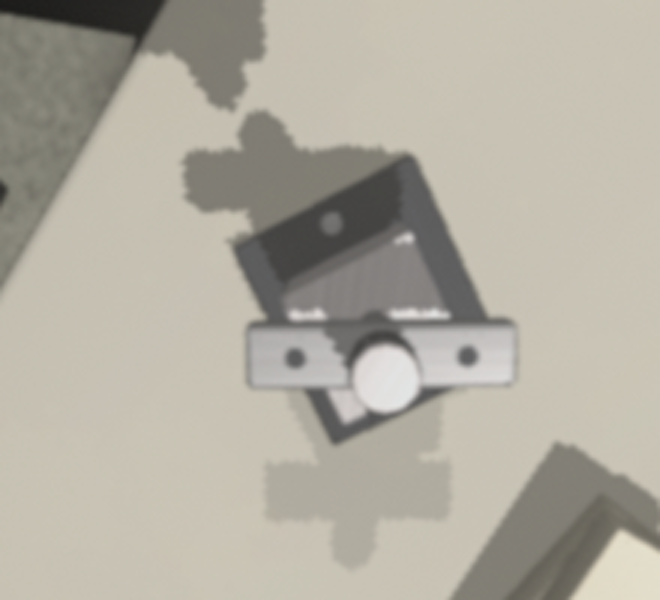

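View pics/w10c.png

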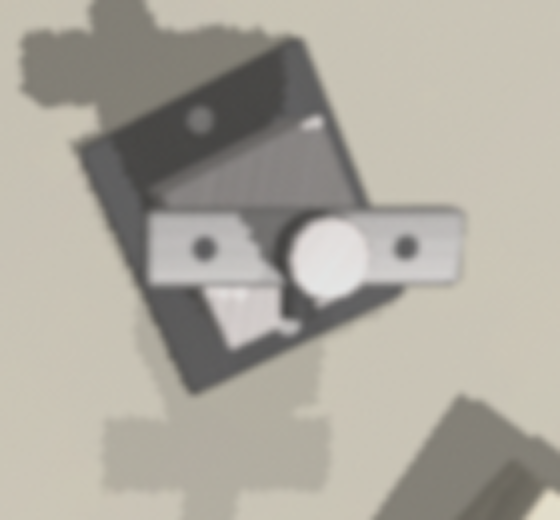

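Run:
```python
from h import *
a=np.load("pics/w10.npz");b=np.load("pics/w11.npz")
A=lambda p:cropx(p,4,300,90);B=lambda p:cropx(p,3,200,70)
H={}
for n,p,q in (("head",(328,257),(387,377)),("holeL",(204,248),(295,358)),("holeR",(406,248),(467,356)),("cornTL",(148,210),(248,324)),("cornTR",(463,208),(516,321))):
    x,e=tri([ray(a,A(p)),ray(b,B(q))]);H[n]=x;print(n,x.round(4),np.round(e,4))
print("head on .152",plane(a,A((328,257)),.152),plane(b,B((387,377)),.152))
for z in (.113,.117,.12):
  L=plane(b,B((295,358)),z);Rr=plane(b,B((467,356)),z);print(z,((L+Rr)/2).round(4),np.degrees(np.arctan2(*(Rr-L)[1::-1])))
print("foot corners",[plane(b,B(p),.008)[:2].round(4) for p in ((233,243),(412,155),(335,442))])
w=np.load("pics/w9.npz");f=lambda p:cropx(p,3,240,120)
print("well",plane(w,f((206,83)),.11),"flange",plane(w,f((213,485)),.089),"knob top",plane(w,f((212,522)),.113))
```

```text
head [0.473  0.3541 0.1465] [0.0001 0.0001]
holeL [0.4529 0.34   0.1192] [0. 0.]
holeR [0.4921 0.368  0.1189] [0.0002 0.0002]
cornTL [0.4371 0.3394 0.1136] [0.0002 0.0002]
cornTR [0.4982 0.3834 0.1148] [0.0002 0.0002]
head on .152 [0.47180111 0.35384211 0.152     ] [0.47229039 0.3547957  0.152     ]
0.113 [0.4731 0.3533 0.113 ] 35.70405484543119
0.117 [0.4726 0.3538 0.117 ] 35.70405484543122
0.12 [0.4722 0.3541 0.12  ] 35.70405484543124
foot corners [array([0.4165, 0.3436]), array([0.4528, 0.4069]), array([0.4913, 0.3028])]
well [0.54229834 0.00637059 0.11      ] flange [ 0.54050244 -0.11827695  0.089     ] knob top [ 0.5403148  -0.11916919  0.113     ]
```

Gauge axis (0.4725, 0.354), bridge yaw 35.7°, head top ≈ 0.147–0.152, bridge top ≈ 0.117. Those fit the text.

```bash
python3 -c "
from h import *
plan((0.4725,0.354,0.175),35.7)"
```

```text
tx,ty,tz mm [-31.7  94.1   9.7] w [-0.001 -0.012  0.002] | pos [0.4826 0.3225 0.2692] F [-0.9  0.1 -0.6] open 0.0554 t 9.90 q [ 0.15  0.52 -1.08  1.68  0.48  1.24 -0.42]
```

step_arm(
  increments=[
    {"hand": -0.3,"tx": -31.7,"ty": 40,"tz": 9.7,"wx": 0,"wy": -0.012,"wz": 0.002},
    {"hand": -0.3,"tx": -31.7,"ty": 80,"tz": 9.7,"wx": 0,"wy": -0.012,"wz": 0.002},
    {"hand": -0.3,"tx": -31.7,"ty": 94,"tz": 9.7,"wx": 0,"wy": -0.012,"wz": 0.002},
    {"hand": -0.3,"tx": -31.7,"ty": 94,"tz": 9.7,"wx": -0.001,"wy": -0.012,"wz": 0.002},
  ],
)

```text
clock: 10.3
position: [0.4726, 0.3515, 0.1742]
tool_rot: [0.63, -0.323, 0.323, -0.628]
contact_force: [0.0, 0.1, 0.5]
opening: 0.0558
```

```bash
python3 -c "
from h import *
w=wcap('w12');plan((0.4725,0.354,0.124),35.7);cv2.imwrite('pics/w12c.png',cv2.resize(w['img'][160:360,200:420],None,fx=3,fy=3,interpolation=cv2.INTER_CUBIC))"
```

```text
pos [0.4734 0.3527 0.1759] jawyaw 35.60 ydir [-1.e-04 -6.e-04 -1.e+00] F [0.9 1.1 1.4] T [-0.07 -0.06 -0.04] open 0.0551 t 10.35 q [ 0.03  0.63 -1.    1.74  0.59  1.1  -0.54]
tx,ty,tz mm [-1.6 51.9  0. ] w [ 0.    -0.002  0.   ] | pos [0.4734 0.3527 0.1759] F [0.9 1.1 1.4] open 0.0551 t 10.35 q [ 0.03  0.63 -1.    1.74  0.59  1.1  -0.54]
```

View pics/w12c.png

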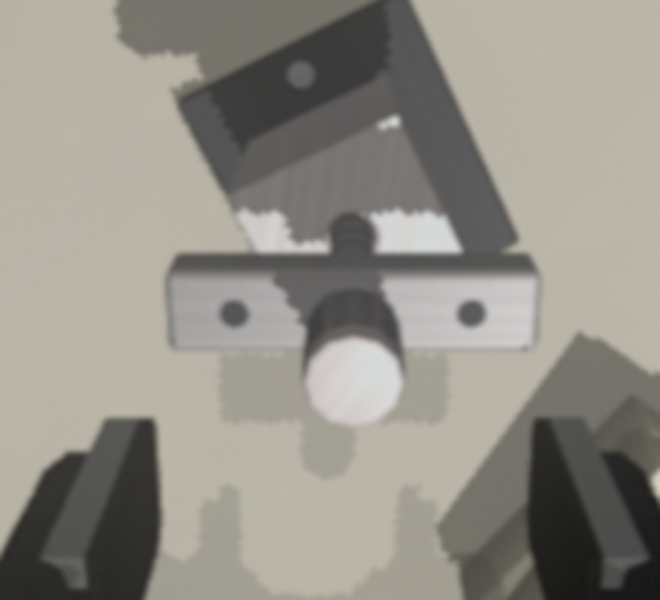

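```bash
python3 -c "
from h import *
w=np.load('pics/w12.npz');B=lambda p:cropx(p,3,200,160)
print(plane(w,B((354,381)),.152)); L=plane(w,B((234,313)),.118);q=plane(w,B((471,313)),.118);print((L+q)/2,np.degrees(np.arctan2(*(q-L)[1::-1])),np.linalg.norm(q-L))
b=np.load('pics/w11.npz');print(tri([ray(w,B((354,381))),ray(b,cropx((387,377),3,200,70))]))"
```

```text
[0.47219823 0.35452195 0.152     ]
[0.47275767 0.35359584 0.118     ] 35.67811847296263 0.048406313570280336
(array([0.47209915, 0.35483369, 0.15267632]), [np.float64(0.00010726906073924417), np.float64(0.00010726906073932348)])
```

step_arm(
  increments=[
    {"hand": -0.3,"tx": -2.2,"ty": 20,"tz": 0,"wx": 0,"wy": 0,"wz": 0},
    {"hand": -0.3,"tx": -2.2,"ty": 40,"tz": 0,"wx": 0,"wy": 0,"wz": 0},
    {"hand": -0.3,"tx": -2.2,"ty": 50.5,"tz": 0,"wx": 0,"wy": 0,"wz": 0},
    {"hand": -0.3,"tx": -2.2,"ty": 50.5,"tz": 0,"wx": 0,"wy": 0,"wz": 0},
  ],
)

```text
clock: 10.75
position: [0.4721, 0.3537, 0.1248]
tool_rot: [0.629, -0.324, 0.323, -0.628]
contact_force: [0.4, -1.1, -0.1]
opening: 0.0553
```

step_arm(
  increments=[
    {"hand": 1,"tx": 0,"ty": 0,"tz": 0,"wx": 0,"wy": 0,"wz": 0},
    {"hand": 1,"tx": 0,"ty": 0,"tz": 0,"wx": 0,"wy": 0,"wz": 0},
    {"hand": 1,"tx": 0,"ty": 0,"tz": 0,"wx": 0,"wy": 0,"wz": 0},
    {"hand": 1,"tx": 0,"ty": 0,"tz": 0,"wx": 0,"wy": 0,"wz": 0},
    {"hand": 1,"tx": 0,"ty": 0,"tz": 0,"wx": 0,"wy": 0,"wz": 0},
  ],
  squeeze=45,
)

```text
clock: 11.25
position: [0.4727, 0.3542, 0.1258]
tool_rot: [0.629, -0.323, 0.324, -0.629]
contact_force: [-0.7, 0.5, 6.3]
opening: 0.0164
```

```bash
python3 -c "
from h import *
wcap('w13');status()"
```

```text
pos [0.4726 0.3543 0.1258] jawyaw 35.56 ydir [ 4.e-04 -6.e-04 -1.e+00] F [-0.5  0.1  6.4] T [-0.17  0.11 -0.05] open 0.0167 t 11.30 q [-0.    0.69 -0.95  1.78  0.65  1.02 -0.59]
pos [0.4726 0.3543 0.1258] jawyaw 35.56 ydir [ 4.e-04 -6.e-04 -1.e+00] F [-0.5  0.1  6.4] T [-0.17  0.11 -0.05] open 0.0167 t 11.30 q [-0.    0.69 -0.95  1.78  0.65  1.02 -0.59]
```

View pics/w13.png

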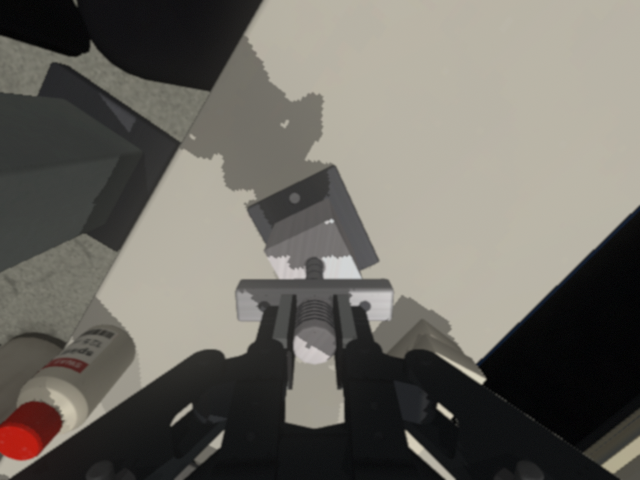

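step_arm(
  increments=[
    {"hand": 1,"tx": 0,"ty": -6,"tz": 0,"wx": 0,"wy": 0,"wz": 0},
    {"hand": 1,"tx": 0,"ty": -18,"tz": 0,"wx": 0,"wy": 0,"wz": 0},
    {"hand": 1,"tx": 0,"ty": -34,"tz": 0,"wx": 0,"wy": 0,"wz": 0},
    {"hand": 1,"tx": 0,"ty": -52,"tz": 0,"wx": 0,"wy": 0,"wz": 0},
    {"hand": 1,"tx": 0,"ty": -72,"tz": 0,"wx": 0,"wy": 0,"wz": 0},
  ],
)

```text
clock: 11.8
position: [0.4725, 0.3544, 0.1995]
tool_rot: [0.629, -0.323, 0.324, -0.629]
contact_force: [-0.9, 0.0, -2.4]
opening: 0.0166
```

step_arm(
  increments=[
    {"hand": 1,"tx": 0,"ty": -30,"tz": 0,"wx": 0,"wy": 0,"wz": 0},
    {"hand": 1,"tx": 0,"ty": -55,"tz": 0,"wx": 0,"wy": 0,"wz": 0},
    {"hand": 1,"tx": 0,"ty": -72,"tz": 0,"wx": 0,"wy": 0,"wz": 0},
    {"hand": 1,"tx": 0,"ty": -75,"tz": 0,"wx": 0,"wy": 0,"wz": 0},
  ],
)

```text
clock: 12.2
position: [0.4731, 0.3555, 0.2776]
tool_rot: [-0.628, 0.322, -0.324, 0.63]
contact_force: [0.8, -0.3, -2.1]
opening: 0.0167
```

```bash
python3 -c "
from h import *
status();plan((0.53,0.10,0.275),88.8);plan((0.5425,0.003,0.275),88.8)"
```

```text
pos [0.4731 0.3555 0.2776] jawyaw 35.57 ydir [ 0.0041  0.0017 -1.    ] F [ 0.8 -0.3 -2.1] T [ 0.01  0.04 -0.03] open 0.0167 t 12.20 q [ 0.08  0.53 -1.08  1.64  0.49  1.26 -0.47]
tx,ty,tz mm [ 240.9    2.4 -102.4] w [-0.004 -0.929  0.003] | pos [0.4731 0.3555 0.2776] F [ 0.8 -0.3 -2.1] open 0.0167 t 12.20 q [ 0.08  0.53 -1.08  1.64  0.49  1.26 -0.47]
tx,ty,tz mm [ 327.1    2.3 -148.6] w [-0.004 -0.929  0.003] | pos [0.4731 0.3555 0.2776] F [ 0.8 -0.3 -2.1] open 0.0167 t 12.20 q [ 0.08  0.53 -1.08  1.64  0.49  1.26 -0.47]
```

step_arm(
  increments=[
    {"hand": 1,"tx": 25,"ty": 0,"tz": -10,"wx": 0,"wy": -0.1,"wz": 0.002},
    {"hand": 1,"tx": 60,"ty": 0,"tz": -25,"wx": 0,"wy": -0.22,"wz": 0.002},
    {"hand": 1,"tx": 100,"ty": 0,"tz": -45,"wx": 0,"wy": -0.34,"wz": 0.002},
    {"hand": 1,"tx": 140,"ty": 0,"tz": -63,"wx": 0,"wy": -0.46,"wz": 0.002},
    {"hand": 1,"tx": 175,"ty": 0,"tz": -78,"wx": 0,"wy": -0.58,"wz": 0.002},
  ],
)

```text
clock: 12.7
position: [0.5112, 0.1649, 0.2765]
tool_rot: [-0.695, 0.128, -0.129, 0.696]
contact_force: [1.5, -0.3, -2.3]
opening: 0.0162
```

```bash
python3 -c "
from h import *
status();plan((0.5425,0.005,0.275),88.8)"
```

```text
pos [0.5112 0.1649 0.2765] jawyaw 69.03 ydir [ 0.0012  0.0013 -1.    ] F [ 1.5 -0.3 -2.3] T [-0.01 -0.03 -0.01] open 0.0162 t 12.70 q [ 0.6   0.52 -1.29  1.77  0.53  1.26  0.38]
tx,ty,tz mm [  86.5    1.3 -138.1] w [-0.001 -0.345  0.001] | pos [0.5112 0.1649 0.2765] F [ 1.5 -0.3 -2.3] open 0.0162 t 12.70 q [ 0.6   0.52 -1.29  1.77  0.53  1.26  0.38]
```

step_arm(
  increments=[
    {"hand": 1,"tx": 20,"ty": 0,"tz": -32,"wx": 0,"wy": -0.09,"wz": 0},
    {"hand": 1,"tx": 42,"ty": 0,"tz": -68,"wx": 0,"wy": -0.18,"wz": 0},
    {"hand": 1,"tx": 66,"ty": 0,"tz": -105,"wx": 0,"wy": -0.27,"wz": 0.001},
    {"hand": 1,"tx": 86.5,"ty": 0,"tz": -138,"wx": 0,"wy": -0.345,"wz": 0.001},
    {"hand": 1,"tx": 86.5,"ty": 0,"tz": -138,"wx": 0,"wy": -0.345,"wz": 0.001},
  ],
)

```text
clock: 13.2
position: [0.5433, -0.003, 0.274]
tool_rot: [0.707, -0.012, 0.01, -0.707]
contact_force: [1.1, -0.6, -2.1]
opening: 0.0165
```

step_arm(
  increments=[
    {"hand": 1,"tx": 0,"ty": 0,"tz": 0,"wx": 0,"wy": 0,"wz": 0},
    {"hand": 1,"tx": 0,"ty": 0,"tz": 0,"wx": 0,"wy": 0,"wz": 0},
  ],
)

```text
clock: 13.4
position: [0.5428, -0.0036, 0.2732]
tool_rot: [0.707, -0.013, 0.01, -0.707]
contact_force: [-0.2, -0.2, -2.1]
opening: 0.0164
```

```bash
python3 -c "
from h import *
status();plan((0.5425,0.005,0.245),88.8)"
```

```text
pos [ 0.5428 -0.0036  0.2732] jawyaw 88.20 ydir [-4.6e-03 -6.0e-04 -1.0e+00] F [-0.2 -0.2 -2.1] T [0.01 0.03 0.04] open 0.0164 t 13.40 q [ 0.94  0.62 -1.38  1.75  0.63  1.32  0.96]
tx,ty,tz mm [-0.4 28.2  8.6] w [ 0.001 -0.011 -0.005] | pos [ 0.5428 -0.0036  0.2732] F [-0.2 -0.2 -2.1] open 0.0164 t 13.40 q [ 0.94  0.62 -1.38  1.75  0.63  1.32  0.96]
```

step_arm(
  increments=[
    {"hand": 1,"tx": -0.4,"ty": 10,"tz": 5,"wx": 0,"wy": -0.006,"wz": -0.003},
    {"hand": 1,"tx": -0.4,"ty": 22,"tz": 8.6,"wx": 0,"wy": -0.011,"wz": -0.005},
    {"hand": 1,"tx": -0.4,"ty": 33,"tz": 8.6,"wx": 0,"wy": -0.011,"wz": -0.005},
    {"hand": 1,"tx": -0.4,"ty": 33,"tz": 8.6,"wx": 0,"wy": -0.011,"wz": -0.005},
    {"hand": 1,"tx": -0.4,"ty": 33,"tz": 8.6,"wx": 0,"wy": -0.011,"wz": -0.005},
  ],
)

```text
clock: 13.9
position: [0.5422, 0.0054, 0.2397]
tool_rot: [0.707, -0.007, 0.007, -0.707]
contact_force: [0.6, 0.1, -1.9]
opening: 0.0165
```

```bash
cat > look.py <<'E'
import sys
from h import *
from bench import eyes
k=sys.argv[1]
w=wcap('w'+k)
for n in ('scene','side'):
    c=eyes.capture(n);np.savez(f'pics/{n}{k}.npz',**c);x,y=((270,170) if n=='scene' else (245,180));cv2.imwrite(f'pics/{n}{k}.png',cv2.resize(c['img'][y:y+90,x:x+80],None,fx=6.5,fy=6.5,interpolation=cv2.INTER_CUBIC)); status()
E
python3 look.py 14
```

```text
pos [0.5426 0.0053 0.2402] jawyaw 88.85 ydir [ 4.e-04 -7.e-04 -1.e+00] F [-0.1 -1.4 -1.5] T [-0.02 -0.03  0.01] open 0.0164 t 13.95 q [ 0.91  0.64 -1.35  1.8   0.66  1.26  0.92]
pos [0.5428 0.0052 0.2405] jawyaw 88.83 ydir [ 9.e-04 -6.e-04 -1.e+00] F [ 0.6 -0.1 -1. ] T [-0.   -0.02  0.  ] open 0.0165 t 14.00 q [ 0.91  0.64 -1.35  1.8   0.66  1.26  0.92]
pos [0.5428 0.0052 0.2406] jawyaw 88.82 ydir [ 1.1e-03 -6.0e-04 -1.0e+00] F [-0.1  0.5 -1.8] T [-0.    0.02 -0.03] open 0.0166 t 14.05 q [ 0.91  0.64 -1.35  1.8   0.66  1.26  0.92]
```

View pics/w14.png

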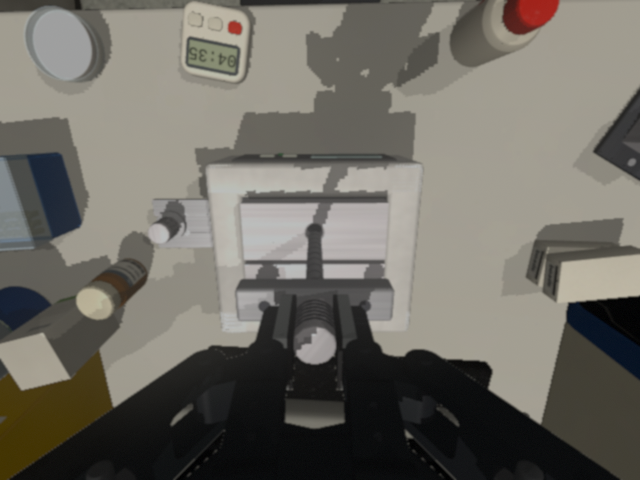

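View pics/scene14.png

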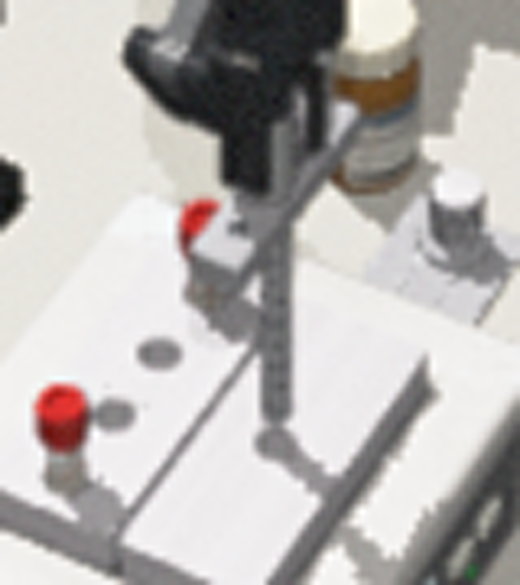

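View pics/side14.png

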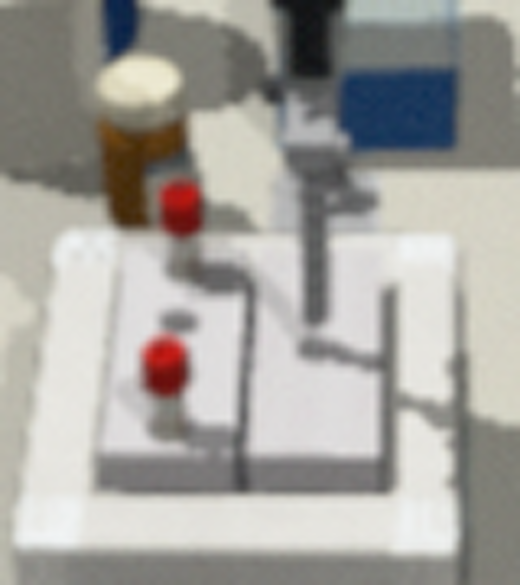

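Rod tip is just above the well mouth: scene tip (276,418) vs well (275,441); side tip (315,320) vs well (315,347); wrist view has the tip right at the mouth (314,230).

Run:
```python
from h import *
s=np.load("pics/scene14.npz");d=np.load("pics/side14.npz");w=np.load("pics/w14.npz")
A=lambda p:cropx(p,6.5,270,170);B=lambda p:cropx(p,6.5,245,180)
x,e=tri([ray(s,A((276,417))),ray(d,B((315,319)))]);print("tip",x,e)
x,e=tri([ray(s,A((275,441))),ray(d,B((315,347)))]);print("well",x,e)
for z,p,q,n in ((.123,(276,417),(315,319),"tip"),(.11,(275,441),(315,347),"well")): print(n,plane(s,A(p),z),plane(d,B(q),z))
cv2.imwrite('pics/w14c.png',cv2.resize(w['img'][180:370,240:400],None,fx=4,fy=3,interpolation=cv2.INTER_CUBIC))
```

```text
tip [0.54293467 0.00317049 0.12165683] [np.float64(0.00031472016285709727), np.float64(0.0003147201628572008)]
well [0.54338418 0.00269362 0.10808628] [np.float64(0.0008616592702121033), np.float64(0.0008616592702120605)]
tip [0.54266828 0.00385986 0.123     ] [0.54270861 0.00513855 0.123     ]
well [0.54335578 0.00325911 0.11      ] [0.54281158 0.00595563 0.11      ]
```

View pics/w14c.png

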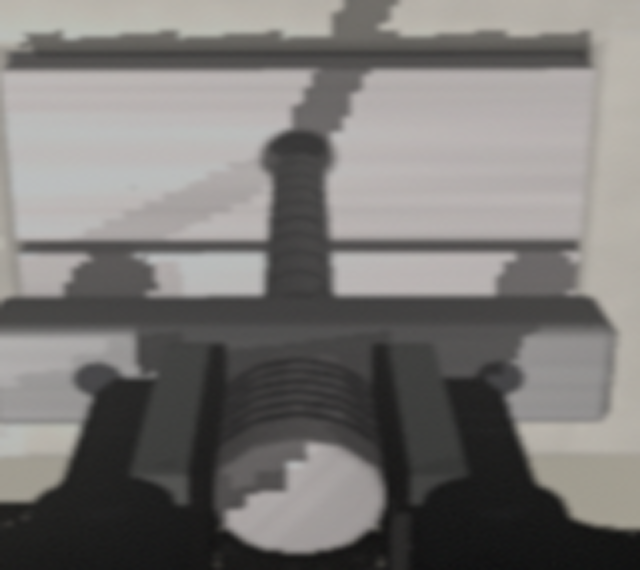

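step_arm(
  increments=[
    {"hand": 1,"tx": 0.3,"ty": 4,"tz": 0,"wx": 0,"wy": 0,"wz": 0},
    {"hand": 1,"tx": 0.3,"ty": 8,"tz": 0,"wx": 0,"wy": 0,"wz": 0},
    {"hand": 1,"tx": 0.3,"ty": 12,"tz": 0,"wx": 0,"wy": 0,"wz": 0},
    {"hand": 1,"tx": 0.3,"ty": 17,"tz": 0,"wx": 0,"wy": 0,"wz": 0},
    {"hand": 1,"tx": 0.3,"ty": 22,"tz": 0,"wx": 0,"wy": 0,"wz": 0},
  ],
)

```text
clock: 14.55
position: [0.5431, 0.005, 0.2181]
tool_rot: [0.707, -0.007, 0.008, -0.707]
contact_force: [1.2, -0.8, -1.6]
opening: 0.0162
```

```bash
python3 look.py 15
```

```text
pos [0.5426 0.0049 0.2173] jawyaw 88.82 ydir [-2.e-04 -7.e-04 -1.e+00] F [ 0.  -0.6 -1.8] T [-0.    0.05 -0.01] open 0.0164 t 14.60 q [ 0.89  0.67 -1.32  1.82  0.69  1.22  0.91]
pos [0.5426 0.0049 0.2177] jawyaw 88.82 ydir [-3.e-04 -7.e-04 -1.e+00] F [-0.6  0.2 -1.4] T [-0.01  0.02  0.06] open 0.0167 t 14.65 q [ 0.89  0.66 -1.32  1.82  0.69  1.22  0.91]
pos [0.5429 0.0051 0.2181] jawyaw 88.83 ydir [ 3.e-04 -5.e-04 -1.e+00] F [ 0.2 -0.3 -1.7] T [-0.02  0.01  0.  ] open 0.0163 t 14.70 q [ 0.89  0.66 -1.32  1.82  0.69  1.22  0.91]
```

View pics/scene15.png

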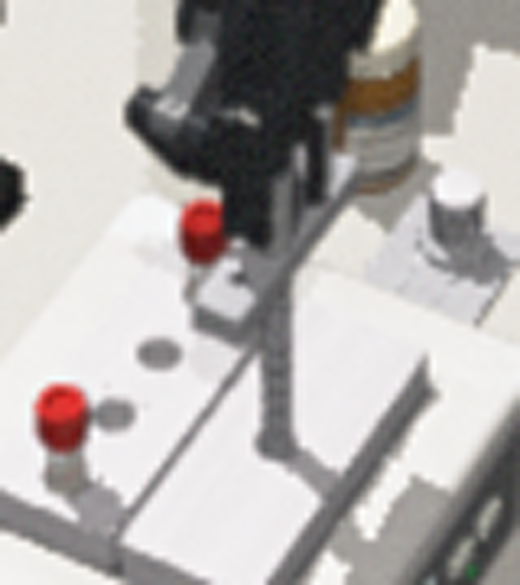

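View pics/side15.png

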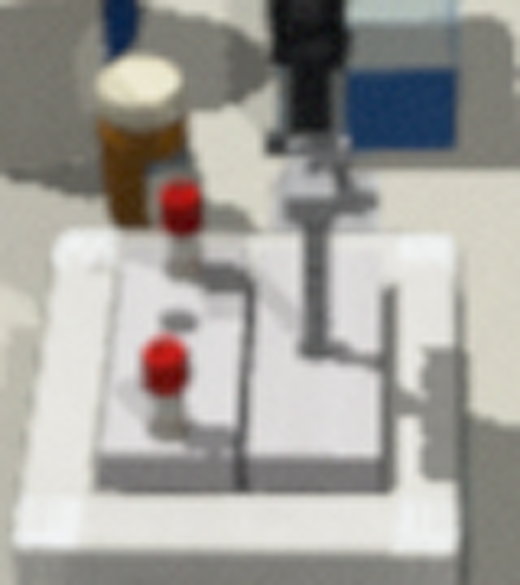

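Rod entered with no contact force. Lowering further, slowly near the bottom.

step_arm(
  increments=[
    {"hand": 1,"tx": 0,"ty": 9,"tz": 0,"wx": 0,"wy": 0,"wz": 0},
    {"hand": 1,"tx": 0,"ty": 18,"tz": 0,"wx": 0,"wy": 0,"wz": 0},
    {"hand": 1,"tx": 0,"ty": 28,"tz": 0,"wx": 0,"wy": 0,"wz": 0},
    {"hand": 1,"tx": 0,"ty": 38,"tz": 0,"wx": 0,"wy": 0,"wz": 0},
    {"hand": 1,"tx": 0,"ty": 46,"tz": 0,"wx": 0,"wy": 0,"wz": 0},
  ],
)

```text
clock: 15.2
position: [0.5425, 0.005, 0.1708]
tool_rot: [0.707, -0.007, 0.007, -0.707]
contact_force: [-0.4, -0.1, -1.9]
opening: 0.0165
```

step_arm(
  increments=[
    {"hand": 1,"tx": 0,"ty": 3,"tz": 0,"wx": 0,"wy": 0,"wz": 0},
    {"hand": 1,"tx": 0,"ty": 6,"tz": 0,"wx": 0,"wy": 0,"wz": 0},
    {"hand": 1,"tx": 0,"ty": 9,"tz": 0,"wx": 0,"wy": 0,"wz": 0},
  ],
)

```text
clock: 15.5
position: [0.5427, 0.0051, 0.1618]
tool_rot: [0.707, -0.007, 0.007, -0.707]
contact_force: [0.2, 0.3, -1.6]
opening: 0.0163
```

step_arm(
  increments=[
    {"hand": 1,"tx": 0,"ty": 2,"tz": 0,"wx": 0,"wy": 0,"wz": 0},
    {"hand": 1,"tx": 0,"ty": 4,"tz": 0,"wx": 0,"wy": 0,"wz": 0},
    {"hand": 1,"tx": 0,"ty": 6,"tz": 0,"wx": 0,"wy": 0,"wz": 0},
    {"hand": 1,"tx": 0,"ty": 8,"tz": 0,"wx": 0,"wy": 0,"wz": 0},
  ],
)

```text
clock: 15.9
position: [0.5428, 0.005, 0.1538]
tool_rot: [0.707, -0.007, 0.007, -0.707]
contact_force: [-0.5, -1.0, -3.0]
opening: 0.0166
```

step_arm(
  increments=[
    {"hand": 1,"tx": 0,"ty": 1,"tz": 0,"wx": 0,"wy": 0,"wz": 0},
    {"hand": 1,"tx": 0,"ty": 2,"tz": 0,"wx": 0,"wy": 0,"wz": 0},
    {"hand": 1,"tx": 0,"ty": 3,"tz": 0,"wx": 0,"wy": 0,"wz": 0},
  ],
)

```text
clock: 16.2
position: [0.5428, 0.005, 0.1507]
tool_rot: [0.707, -0.007, 0.007, -0.707]
contact_force: [-0.7, -0.0, -1.4]
opening: 0.0165
```

Expected contact at TCP ≈ 0.148; millimetre steps now.

step_arm(
  increments=[
    {"hand": 1,"tx": 0,"ty": 0.7,"tz": 0,"wx": 0,"wy": 0,"wz": 0},
    {"hand": 1,"tx": 0,"ty": 1.4,"tz": 0,"wx": 0,"wy": 0,"wz": 0},
  ],
)

```text
clock: 16.4
position: [0.5428, 0.0051, 0.1493]
tool_rot: [0.707, -0.007, 0.007, -0.707]
contact_force: [-0.2, 0.4, -2.3]
opening: 0.0165
```

step_arm(
  increments=[
    {"hand": 1,"tx": 0,"ty": 0.7,"tz": 0,"wx": 0,"wy": 0,"wz": 0},
    {"hand": 1,"tx": 0,"ty": 1.4,"tz": 0,"wx": 0,"wy": 0,"wz": 0},
  ],
)

```text
clock: 16.6
position: [0.5429, 0.0051, 0.1479]
tool_rot: [0.707, -0.007, 0.007, -0.707]
contact_force: [-0.3, -0.1, 2.4]
opening: 0.0165
```

step_arm(
  increments=[
    {"hand": 1,"tx": 0,"ty": 0.4,"tz": 0,"wx": 0,"wy": 0,"wz": 0},
    {"hand": 1,"tx": 0,"ty": 0.4,"tz": 0,"wx": 0,"wy": 0,"wz": 0},
  ],
)

```text
clock: 16.8
position: [0.5432, 0.0051, 0.1479]
tool_rot: [0.707, -0.007, 0.007, -0.707]
contact_force: [-1.2, 0.5, 1.4]
opening: 0.0165
```

```bash
python3 look.py 16
```

```text
pos [0.5432 0.0051 0.1479] jawyaw 88.83 ydir [ 7.e-04 -6.e-04 -1.e+00] F [-0.1 -0.5  2.2] T [-0.11  0.11 -0.01] open 0.0162 t 16.85 q [ 0.83  0.74 -1.23  1.88  0.78  1.12  0.84]
pos [0.5432 0.0051 0.1479] jawyaw 88.83 ydir [ 8.e-04 -5.e-04 -1.e+00] F [-0.6 -0.6  2. ] T [-0.15  0.1  -0.03] open 0.0165 t 16.90 q [ 0.83  0.74 -1.23  1.88  0.78  1.12  0.84]
pos [0.5432 0.0051 0.1479] jawyaw 88.83 ydir [ 8.e-04 -5.e-04 -1.e+00] F [-1.1 -1.2  2.4] T [-0.14  0.11 -0.05] open 0.0161 t 16.95 q [ 0.83  0.74 -1.23  1.88  0.78  1.12  0.84]
```

View pics/scene16.png

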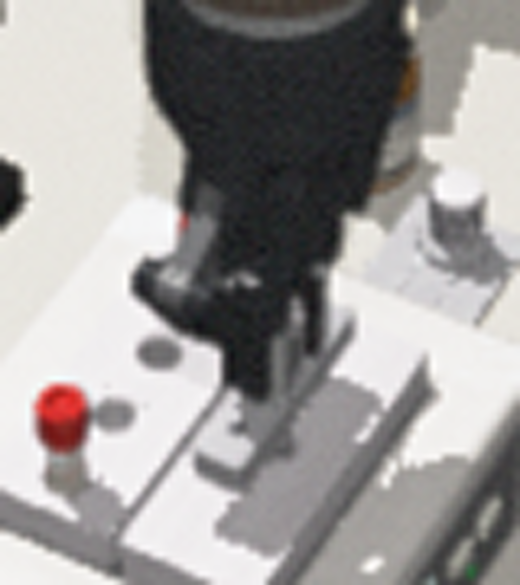

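View pics/w16.png

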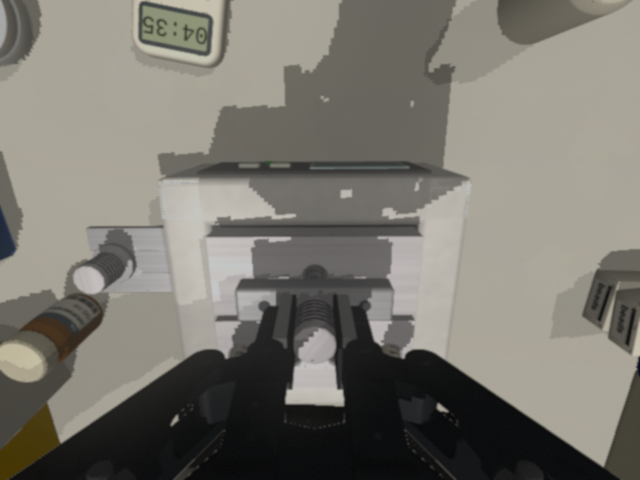

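Rod is on the bottom: force went from −2 to +2 N at TCP 0.148, so the tip is at z ≈ 0.030. Now opening to ~30 mm, so the fingertips sit above the bridge's two wings.

step_arm(
  increments=[
    {"hand": 0.29,"tx": 0,"ty": 0,"tz": 0,"wx": 0,"wy": 0,"wz": 0},
    {"hand": 0.29,"tx": 0,"ty": 0,"tz": 0,"wx": 0,"wy": 0,"wz": 0},
    {"hand": 0.29,"tx": 0,"ty": 0,"tz": 0,"wx": 0,"wy": 0,"wz": 0},
    {"hand": 0.29,"tx": 0,"ty": 0,"tz": 0,"wx": 0,"wy": 0,"wz": 0},
  ],
)

```text
clock: 17.35
position: [0.5431, 0.0051, 0.1478]
tool_rot: [0.707, -0.007, 0.007, -0.707]
contact_force: [0.4, 0.4, 0.3]
opening: 0.0306
```

```bash
python3 look.py 17
```

```text
pos [0.5431 0.0051 0.1478] jawyaw 88.83 ydir [ 6.e-04 -4.e-04 -1.e+00] F [-0.6 -0.3  0.5] T [ 0.02 -0.01  0.03] open 0.0304 t 17.40 q [ 0.83  0.74 -1.23  1.88  0.78  1.12  0.84]
pos [0.5431 0.0051 0.1478] jawyaw 88.83 ydir [ 6.e-04 -4.e-04 -1.e+00] F [ 0.2 -0.1 -0.6] T [ 0.05  0.02 -0.03] open 0.0301 t 17.45 q [ 0.83  0.74 -1.23  1.88  0.78  1.12  0.84]
pos [0.5431 0.0051 0.1478] jawyaw 88.83 ydir [ 6.e-04 -5.e-04 -1.e+00] F [ 0.3 -0.5  1.1] T [-0.06 -0.01 -0.05] open 0.0305 t 17.50 q [ 0.83  0.74 -1.23  1.88  0.78  1.12  0.84]
```

View pics/w17.png

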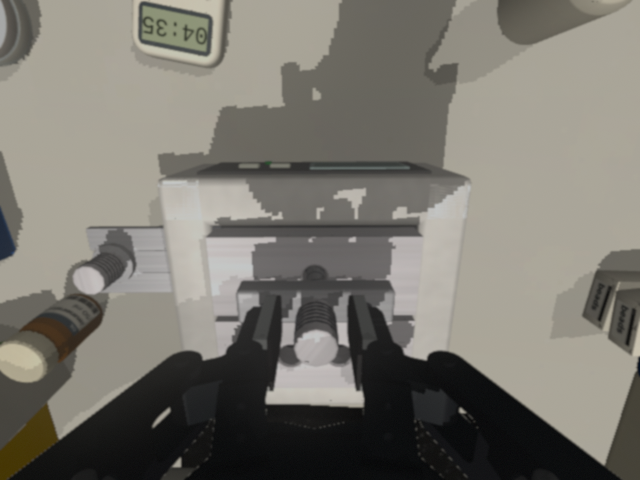

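View pics/scene17.png

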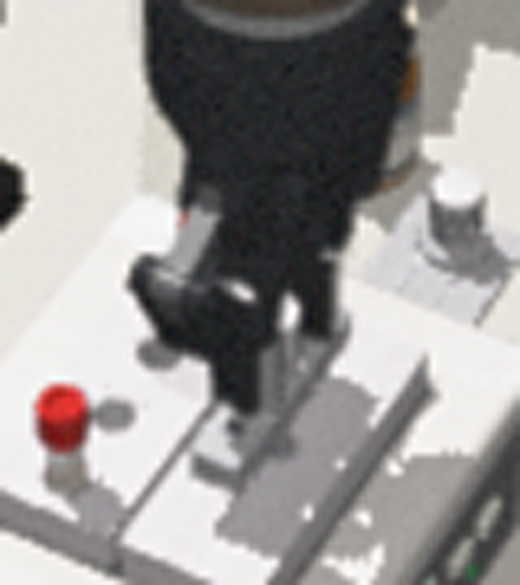

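Gauge stands centred between the open fingers, which are over the bridge's wings. Pressing down step by step.

step_arm(
  increments=[
    {"hand": 0.29,"tx": 0,"ty": 2.5,"tz": 0,"wx": 0,"wy": 0,"wz": 0},
    {"hand": 0.29,"tx": 0,"ty": 5,"tz": 0,"wx": 0,"wy": 0,"wz": 0},
    {"hand": 0.29,"tx": 0,"ty": 7.5,"tz": 0,"wx": 0,"wy": 0,"wz": 0},
    {"hand": 0.29,"tx": 0,"ty": 9.5,"tz": 0,"wx": 0,"wy": 0,"wz": 0},
  ],
)

```text
clock: 17.9
position: [0.5433, 0.0051, 0.1382]
tool_rot: [0.707, -0.007, 0.008, -0.707]
contact_force: [0.3, -0.7, 2.1]
opening: 0.0306
```

step_arm(
  increments=[
    {"hand": 0.29,"tx": 0,"ty": 2,"tz": 0,"wx": 0,"wy": 0,"wz": 0},
    {"hand": 0.29,"tx": 0,"ty": 4,"tz": 0,"wx": 0,"wy": 0,"wz": 0},
  ],
)

```text
clock: 18.1
position: [0.5434, 0.0051, 0.1342]
tool_rot: [0.707, -0.007, 0.008, -0.707]
contact_force: [0.0, -0.6, 2.5]
opening: 0.03
```

step_arm(
  increments=[
    {"hand": 0.29,"tx": 0,"ty": 2,"tz": 0,"wx": 0,"wy": 0,"wz": 0},
    {"hand": 0.29,"tx": 0,"ty": 4,"tz": 0,"wx": 0,"wy": 0,"wz": 0},
  ],
)

```text
clock: 18.3
position: [0.5435, 0.0051, 0.1301]
tool_rot: [0.707, -0.007, 0.008, -0.707]
contact_force: [-0.8, -0.4, 2.0]
opening: 0.0302
```

step_arm(
  increments=[
    {"hand": 0.29,"tx": 0,"ty": 1.5,"tz": 0,"wx": 0,"wy": 0,"wz": 0},
    {"hand": 0.29,"tx": 0,"ty": 3,"tz": 0,"wx": 0,"wy": 0,"wz": 0},
  ],
)

```text
clock: 18.5
position: [0.5435, 0.005, 0.1269]
tool_rot: [0.707, -0.007, 0.008, -0.707]
contact_force: [0.5, -1.1, 2.0]
opening: 0.0305
```

step_arm(
  increments=[
    {"hand": 0.29,"tx": 0,"ty": 0.8,"tz": 0,"wx": 0,"wy": 0,"wz": 0},
    {"hand": 0.29,"tx": 0,"ty": 1.5,"tz": 0,"wx": 0,"wy": 0,"wz": 0},
  ],
)

```text
clock: 18.7
position: [0.5434, 0.0051, 0.1253]
tool_rot: [0.707, -0.007, 0.008, -0.707]
contact_force: [-0.0, 0.8, 2.1]
opening: 0.0302
```

step_arm(
  increments=[
    {"hand": 0.29,"tx": 0,"ty": 0.5,"tz": 0,"wx": 0,"wy": 0,"wz": 0},
    {"hand": 0.29,"tx": 0,"ty": 1.0,"tz": 0,"wx": 0,"wy": 0,"wz": 0},
  ],
)

```text
clock: 18.9
position: [0.5435, 0.005, 0.1243]
tool_rot: [0.707, -0.007, 0.008, -0.707]
contact_force: [-0.7, 0.1, 2.1]
opening: 0.0302
```

step_arm(
  increments=[
    {"hand": 0.29,"tx": 0,"ty": 0.5,"tz": 0,"wx": 0,"wy": 0,"wz": 0},
    {"hand": 0.29,"tx": 0,"ty": 1.0,"tz": 0,"wx": 0,"wy": 0,"wz": 0},
  ],
)

```text
clock: 19.1
position: [0.5435, 0.005, 0.1237]
tool_rot: [0.707, -0.007, 0.008, -0.707]
contact_force: [-3.2, -1.2, 9.0]
opening: 0.0304
```

step_arm(
  increments=[
    {"hand": 0.29,"tx": 0,"ty": 0.5,"tz": 0,"wx": 0,"wy": 0,"wz": 0},
    {"hand": 0.29,"tx": 0,"ty": 1.0,"tz": 0,"wx": 0,"wy": 0,"wz": 0},
  ],
)

```text
clock: 19.3
position: [0.5435, 0.005, 0.1236]
tool_rot: [0.708, -0.007, 0.008, -0.706]
contact_force: [-5.1, -1.6, 15.0]
opening: 0.0303
```

Bridge is on the block (force jumped from 2 to 15 N at TCP 0.1236). Holding gently for over a second.

step_arm(
  increments=[
    {"hand": 0.29,"tx": 0,"ty": 0.4,"tz": 0,"wx": 0,"wy": 0,"wz": 0},
    {"hand": 0.29,"tx": 0,"ty": 0.4,"tz": 0,"wx": 0,"wy": 0,"wz": 0},
    {"hand": 0.29,"tx": 0,"ty": 0.4,"tz": 0,"wx": 0,"wy": 0,"wz": 0},
    {"hand": 0.29,"tx": 0,"ty": 0.4,"tz": 0,"wx": 0,"wy": 0,"wz": 0},
    {"hand": 0.29,"tx": 0,"ty": 0.4,"tz": 0,"wx": 0,"wy": 0,"wz": 0},
  ],
)

```text
clock: 19.8
position: [0.5435, 0.005, 0.1237]
tool_rot: [0.708, -0.007, 0.008, -0.706]
contact_force: [-2.8, -1.7, 7.0]
opening: 0.0303
```

step_arm(
  increments=[
    {"hand": 0.29,"tx": 0,"ty": 0.4,"tz": 0,"wx": 0,"wy": 0,"wz": 0},
    {"hand": 0.29,"tx": 0,"ty": 0.4,"tz": 0,"wx": 0,"wy": 0,"wz": 0},
    {"hand": 0.29,"tx": 0,"ty": 0.4,"tz": 0,"wx": 0,"wy": 0,"wz": 0},
    {"hand": 0.29,"tx": 0,"ty": 0.4,"tz": 0,"wx": 0,"wy": 0,"wz": 0},
    {"hand": 0.29,"tx": 0,"ty": 0.4,"tz": 0,"wx": 0,"wy": 0,"wz": 0},
  ],
)

```text
clock: 20.3
position: [0.5435, 0.005, 0.1237]
tool_rot: [0.708, -0.007, 0.008, -0.706]
contact_force: [-1.8, -0.6, 5.8]
opening: 0.0303
```

step_arm(
  increments=[
    {"hand": 0.29,"tx": 0,"ty": 0.4,"tz": 0,"wx": 0,"wy": 0,"wz": 0},
    {"hand": 0.29,"tx": 0,"ty": 0.4,"tz": 0,"wx": 0,"wy": 0,"wz": 0},
  ],
)

```text
clock: 20.5
position: [0.5435, 0.005, 0.1237]
tool_rot: [0.708, -0.007, 0.008, -0.706]
contact_force: [-1.3, -0.5, 8.4]
opening: 0.0305
```

```bash
python3 look.py 18
```

```text
pos [0.5435 0.005  0.1237] jawyaw 88.82 ydir [ 0.0013 -0.0031 -1.    ] F [-2.  -1.1  6.6] T [-0.16  0.41 -0.05] open 0.0302 t 20.55 q [ 0.81  0.76 -1.19  1.9   0.82  1.08  0.82]
pos [0.5435 0.0051 0.1237] jawyaw 88.82 ydir [ 0.0013 -0.003  -1.    ] F [-1.4 -0.3  6.7] T [-0.1   0.48 -0.02] open 0.0306 t 20.60 q [ 0.8   0.76 -1.19  1.9   0.82  1.08  0.82]
pos [0.5435 0.005  0.1237] jawyaw 88.82 ydir [ 0.0013 -0.003  -1.    ] F [-1.9 -1.7  6.4] T [-0.17  0.4  -0.03] open 0.0304 t 20.65 q [ 0.81  0.76 -1.19  1.9   0.82  1.08  0.82]
```

View pics/w18.png

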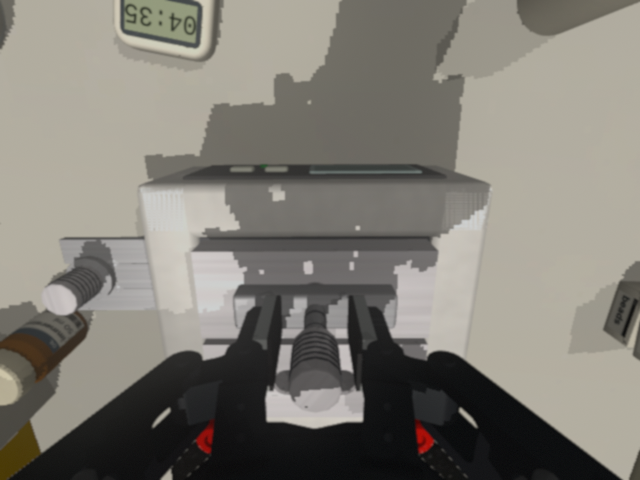

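View pics/scene18.png

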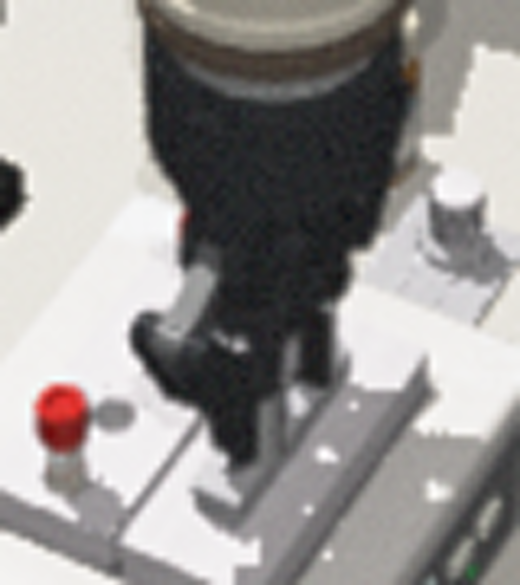

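Bridge lies down on the block. Raising straight up and away.

step_arm(
  increments=[
    {"hand": 0.29,"tx": 0,"ty": -3,"tz": 0,"wx": 0,"wy": 0,"wz": 0},
    {"hand": 0.29,"tx": 0,"ty": -12,"tz": 0,"wx": 0,"wy": 0,"wz": 0},
    {"hand": 0.1,"tx": 0,"ty": -30,"tz": 0,"wx": 0,"wy": 0,"wz": 0},
    {"hand": 0.1,"tx": 0,"ty": -60,"tz": 0,"wx": 0,"wy": 0,"wz": 0},
    {"hand": 0.1,"tx": 0,"ty": -100,"tz": 0,"wx": 0,"wy": 0,"wz": 0},
  ],
)

```text
clock: 21.15
position: [0.5424, 0.0054, 0.2247]
tool_rot: [0.708, -0.007, 0.007, -0.706]
contact_force: [0.5, 0.5, 0.2]
opening: 0.0387
```

step_arm(
  increments=[
    {"hand": 0.1,"tx": 0,"ty": -40,"tz": 0,"wx": 0,"wy": 0,"wz": 0},
    {"hand": 0.1,"tx": -40,"ty": -60,"tz": 0,"wx": 0,"wy": 0,"wz": 0},
    {"hand": 0.1,"tx": -85,"ty": -60,"tz": 0,"wx": 0,"wy": 0,"wz": 0},
    {"hand": 0.1,"tx": -85,"ty": -60,"tz": 0,"wx": 0,"wy": 0,"wz": 0},
    {"hand": 0.1,"tx": -85,"ty": -60,"tz": 0,"wx": 0,"wy": 0,"wz": 0},
  ],
)

```text
clock: 21.65
position: [0.4571, 0.0061, 0.2857]
tool_rot: [0.71, -0.007, 0.008, -0.705]
contact_force: [1.2, 0.9, 0.6]
opening: 0.0384
```

```bash
python3 look.py 19
```

```text
pos [0.4581 0.0066 0.2858] jawyaw 88.79 ydir [ 9.0e-04 -4.8e-03 -1.0e+00] F [-0.3 -0.5  0. ] T [-0.04  0.   -0.01] open 0.0384 t 21.70 q [ 1.17  0.41 -1.52  1.93  0.45  1.23  1.05]
pos [0.4585 0.0071 0.2856] jawyaw 88.82 ydir [ 8.0e-04 -2.9e-03 -1.0e+00] F [ 1.2 -0.3  0.2] T [ 0.06 -0.01  0.01] open 0.0385 t 21.75 q [ 1.17  0.42 -1.52  1.93  0.45  1.23  1.05]
pos [0.4586 0.0075 0.2855] jawyaw 88.86 ydir [ 4.0e-04 -1.6e-03 -1.0e+00] F [-0.1 -0.5 -0.4] T [-0.    0.01  0.02] open 0.0384 t 21.80 q [ 1.17  0.42 -1.52  1.93  0.45  1.23  1.05]
```

View pics/w19.png

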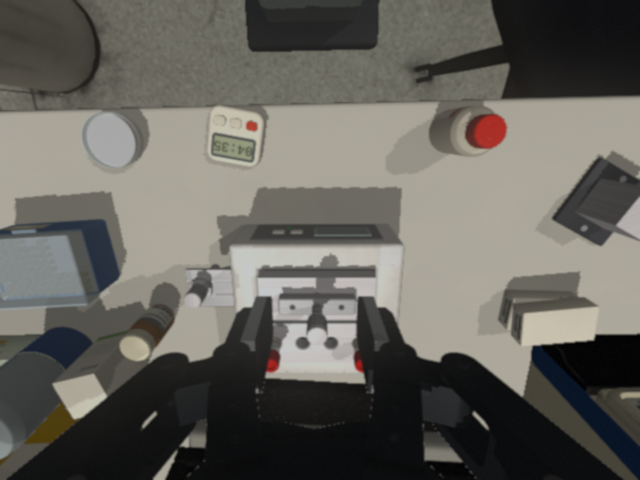

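View pics/scene19.png

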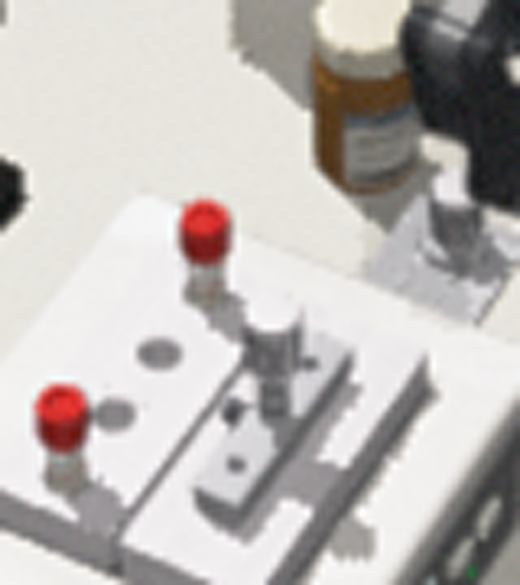

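View pics/side19.png

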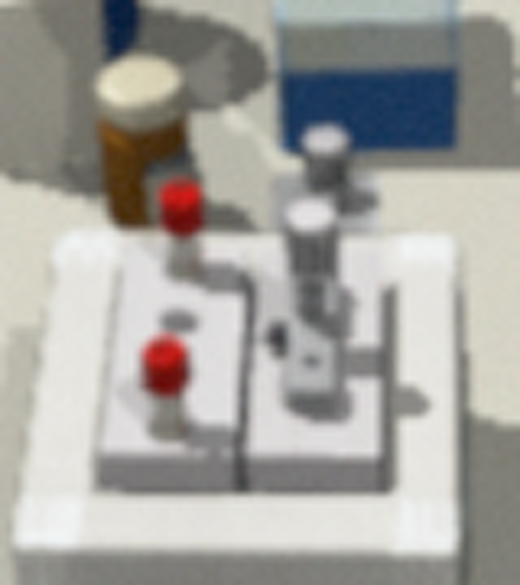

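Gauge stands upright in the well, the bridge lies along the block, the plug hangs in the notch, and the bottle (480,131) and pot (146,333) are upright. Checking heights before handing in.

Run:
```python
from h import *
s=np.load("pics/scene19.npz");d=np.load("pics/side19.npz");w=np.load("pics/w19.npz")
A=lambda p:cropx(p,6.5,270,170);B=lambda p:cropx(p,6.5,245,180)
for n,p,q in (("hole+y (want .124)",(236,464),(312,360)),("head top (want .174)",(274,325),(311,214)),("plug top (want .113)",(457,187),(325,137)),("red cap (want .147)",(206,215),(181,190))):
    x,e=tri([ray(s,A(p)),ray(d,B(q))]);print(n,x.round(4),np.round(e,4))
def depth(c,px):
    u,v=map(int,np.round(px)); Z=np.median(c["range_z"][v-1:v+2,u-1:u+2]); o,dd=ray(c,px)
    Rm=cv2.Rodrigues(c["rvec"])[0]; return o+dd*Z/(Rm@dd)[2]
for n,px in (("bridge -y",(284,307)),("bridge +y",(350,307)),("block -y",(265,285)),("block +y",(368,285)),("head",(318,332))): print(n,depth(w,px).round(4))
im=w["img"][220:400,170:420];cv2.imwrite("pics/w19c.png",cv2.resize(im,None,fx=3.1,fy=3.1,interpolation=cv2.INTER_CUBIC))
```

```text
hole+y (want .124) [0.5439 0.0278 0.1234] [0.0007 0.0007]
head top (want .174) [0.5428 0.0059 0.1715] [0.0015 0.0015]
plug top (want .113) [ 0.5407 -0.1226  0.1117] [0.0004 0.0004]
red cap (want .147) [ 0.5939 -0.044   0.1452] [0.0004 0.0004]
bridge -y [ 0.5429 -0.0263  0.1242]
bridge +y [0.5441 0.0383 0.1241]
block -y [ 0.5258 -0.0459  0.1095]
block +y [0.5276 0.0575 0.1096]
head [0.5397 0.0069 0.1737]
```

View pics/w19c.png

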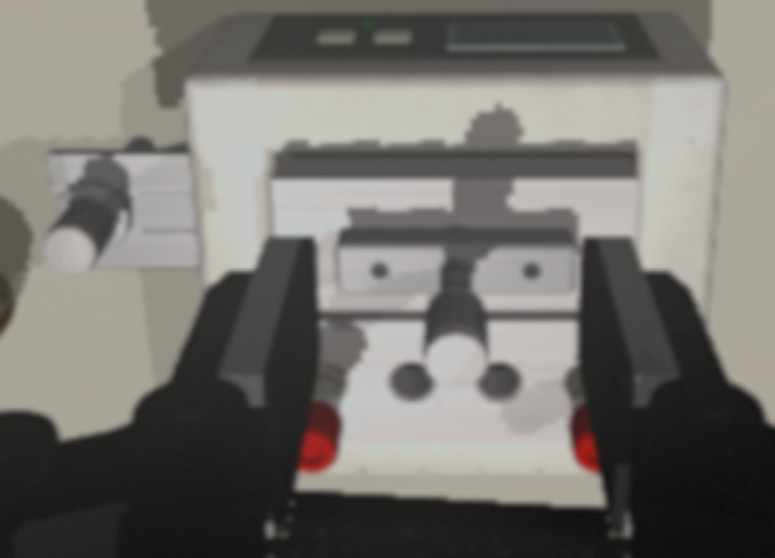

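```bash
python3 -c "
from h import *
status()
from bench import r
print(r.job_done())"
```

```text
pos [0.4586 0.0075 0.2855] jawyaw 88.86 ydir [ 4.0e-04 -1.6e-03 -1.0e+00] F [-0.1 -0.5 -0.4] T [-0.    0.01  0.02] open 0.0384 t 21.80 q [ 1.17  0.42 -1.52  1.93  0.45  1.23  1.05]
the job is handed in; nothing more can be done
None
```

The job is done and handed in at 21.8 s. The plug hangs in the bracket notch, and the gauge stands in the well with its bridge flat on the block.

- **Plug:** I drew it from the well and lowered it through the notch until the flange seated. The force was 18 N for a moment, then I eased off and let go.
- **Gauge:** I took it from the stand, turned it so the bridge lay along the block, and lowered it while holding on. It touched bottom with the tip at about z = 0.030 m, so the well is about 80 mm deep.
- **Bridge:** I pushed it down with the open fingertips. They met the block at 15 N, then I held it for about 1.3 s at roughly 6–8 N before rising clear.

**Last checks:**
- Both ends of the bridge top read 124.1–124.2 mm, against 124 mm expected, so it lies flat.
- The gauge head top came out at 171.5–173.7 mm (174 expected) and the plug top at 111.7 mm (113 expected).
- The bottle and pot are upright, and the robot touches nothing.

**Disagreements:**
- Cameras differed by 1–4 mm in y, which is more than the stated 2 mm at the worst. They put the hanging plug 1–5 mm outward of the seat point, still inside the slot.
- The grip on both 18 mm heads read about 16.5 mm; both held firmly.
- Joint 3 ended at −1.52, close to its −1.54 limit but within range.

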